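# Close down the cold station for the night

### The arm

A 6-joint arm with a two-finger parallel gripper is mounted at the origin on the work surface. World frame = base frame: x ahead of the robot, y to its left, z up, the work surface at z = 0. Lengths are in mm, angles in degrees, forces in N, time in s.
With the tool pointing down it reaches from about 350 to 850 mm from the base axis. Payload 8.1 kg.
Tool frame: the origin (TCP) lies at the very end of the fingers, on their centre line; the grasp point (between the pads) lies 19 mm behind it; z points along the fingers, y is the direction in which the jaws open and shut (so a half turn about z gives the same grasp; the last joint's range is limited). The gripper opens to 85 mm and grips with 20 to 120 N. Pads are 22 mm wide; open, the fingers measure 114 mm over their backs; the gripper's body (76 mm by 85 mm) begins 54 mm behind the grasp point. The pads swing forward as they close: fully open they stand 13 mm farther back than shut.
Start: joints at [-69.465, 7.471, 85.268, -0, 87.261, -4.893], TCP at [257.644, -541.871, 210.692] pointing down, gripper open.
Joint ranges: [-169.43, 169.43], [-51.17, 129.36], [1.28, 143.12], [-76.62, 256.62], [0, 156.53], [-152.29, 152.29]. Speed limits (degrees/s): [136.94, 136.94, 159.86, 180, 180, 180].

### API

Orientations are given as [roll, pitch, yaw] about the fixed x, y, z axes, in that order (R = Rz(yaw) Ry(pitch) Rx(roll)).
In Python, from bench import r gives the robot as it stands.
- The arm moves only by the shell command python3 -m jog 'ROWS' [OPENING] [FORCE]. ROWS is JSON, a list of rows, each a list of 6 numbers: the shift along the tool's x, y, z normalised to -1 to 1, where 1 is 0.25 m, then the turn, a rotation vector about the tool's x, y, z normalised to -1 to 1, where 1 is pi rad. In form: [[x, y, z, ax, ay, az], ...]. A call has 1 to 10 rows; each row is the pose to reach, as a shift and turn from the pose commanded when the call began, along the tool's axes at that moment, turning the shorter way round; what a row does not reach only later rows make up. A row lasts 1/10 s, in which the tool goes at most 50 mm and 8.59 degrees, less where a joint would pass 70% of its speed; a pose out of reach is approached as far as the arm can. A call with a number of a shift or a turn outside -1 to 1 is refused whole. A call with a gripper value outside its range is refused whole. OPENING is the opening, from 0 (shut) to 1 (fully open), set as the call begins (- or left out, the last holds). The fingers move at their own pace and stop on an object; FORCE is the grip in N (left out, the last holds). Time passes only in rows, so rows that repeat a pose let the fingers close. It gives the time, the measured TCP pose, the force and the opening at its end, in the units of the state.
- r.sense(): the state, without advancing time (a new reading comes with each control period).
- r.snapshot(name): name is "side" or "top" or "wrist"; returns a dict with "pixels" (420x560x3 uint8, red, green, blue), "intrinsics" (3x3 intrinsics, pixels), "extrinsics" (4x4, takes a point from camera to world coordinates). Camera axes: x right, y down, z forward; pixel columns grow to the right and rows downward; lengths in mm; the calibration is good to about 2 mm. A picture is of the moment at which its call begins. There is no depth.
- r.hand_in(): hands the job in, once; it reports no verdict.
The state is a dict: "time": time; "joint_pos": joint angles; "qd": joint speeds; "joint_efforts": joint torques, N m; "tool_pos": TCP position; "tcp_rot": TCP orientation; "ft_force": force on the tool from outside, world axes, zero at the start; "wrist_torque": the same for the moment, N m; "finger_gap": finger opening in mm.
Only numpy, scipy, OpenCV 4.12 (cv2) and the standard library are available. Lean on these libraries where they do the work, as an engineer would, in place of code of your own. Each camera call takes 0.05 s, during which the arm holds its last target.

### The job

Close down the cold station for the night: hang every lidded steel pan from the bench in an opening of the pan rail and lower the raised cover over them gently, without slamming it, until it rests on its stop. Slide the clear hatch out of the way, stand every yellow-lidded tub upright in the tub well, and push the hatch fully home against its end stop. Leave the oil bottle, pepper mill and mixing bowl where they stand.

Things in the scene. Friction and masses are not known exactly. Their poses are not given: they have to be found in the camera images.
- station: Fixed steel cold station 260 mm deep (x) by 720 mm wide (y -375 to 345), deck 115 mm high. Origin at bench level, midway front to back; -x side is the front, facing the robot; place and yaw (up to 0.08 rad) vary. From right to left: pan rail (y -375 to -125 mm) under the hinged cover; tub well; machine box (y 130 to 345) over which the open hatch parks. Hatch tracks at x = +-123 rise 16 mm above the deck.
- slot_left (a point): Left opening of the pan rail: where a pan's origin lies when the pan is seated, its flange resting on the deck and its long side along the station's x. 62 mm below the deck; axes as the station's. The opening is 162 mm (x) by 94 mm (y), the deck there 20 mm thick, free below. Behind it an upstand, 104 mm from this point in x, rises 48 mm above the deck.
- slot_right (a point): The same for the right opening, 118 mm to the right (station -y) of the left one.
- well_floor (a point): Centre of the floor of the open-topped tub well, 12.5 mm above the bench, 102 mm below the deck; axes as the station's. Floor and opening measure 230 mm (x) by 200 mm (y), with upright walls: room for four tubs standing two by two.
- hatch (a joint): Sliding hatch over the tub well: clear panel 228 (x) x 220 mm (y) in a steel frame, top face 10 to 12 mm above the deck. Value in m: 0 = shut against the black rubber end stop at the well's right side, 0.21 = fully open over the machine box; opens along the station's +y. Starts part open, 0.07 to 0.19, covering part of the well. Stays where left; moves with about 3 to 5 N.
- hatch_handle (a point): Middle of the hatch's handle: a round black bar 12 mm thick, 100 mm long, along the station's x, on two end posts. The bar's axis is 45 mm above the deck and 35 mm above the panel, 45 mm behind the hatch's leading (-y) edge. Moves with the hatch.
- cover (a joint): Steel hood hinged along the back of the pan rail: plate 214 mm front to back, 248 mm wide, skirts 47 mm deep at front and sides, 0.6 kg. Value in rad: 0 = down on its stop, skirts on the deck; starts raised, 1.57 to 1.68, just past upright, its edge 380 mm above the bench. Comes down forwards. A stiff friction hinge holds it at any angle; lowering takes about 2 to 7 N at the handle.
- cover_hinge (a point): Middle of the cover's hinge line, which runs along the station's y behind the openings of the pan rail, 50 mm above the deck; axes as the station's.
- cover_handle (a point): Middle of the cover's handle: a round black bar 12 mm thick, 110 mm long, along the station's y, on two end posts. It lies 183 mm from the hinge line measured along the cover, and stands 55 mm out from the hinge plane on the cover's outer side (50 mm from the outer face to the bar's axis); on top when the cover is down.
- pan1: Lidded steel food pan, 0.5 kg. Origin: centre of the underside, z up, x along its long side. Flange 176 x 108 mm at height 62 to 66 mm; body below it 152 x 84 mm, under height 40 mm 140 x 72 mm. Grip on the grey lid: a black upright fin 80 mm long (x), 14 mm thick (y), height 71 to 106 mm. Starts on the bench, its x within 0.15 rad of the robot's x. May be absent.
- pan2: Lidded steel food pan, 0.5 kg. Origin: centre of the underside, z up, x along its long side. Flange 176 x 108 mm at height 62 to 66 mm; body below it 152 x 84 mm, under height 40 mm 140 x 72 mm. Grip on the grey lid: a black upright fin 80 mm long (x), 14 mm thick (y), height 71 to 106 mm. Starts on the bench, its x within 0.15 rad of the robot's x. May be absent.
- tub1: Round white tub with a yellow lid, closed, 84 mm across, lid top at height 65 mm, 0.35 kg. Origin: centre of the underside, z up. On the lid a black round knob 26 mm in diameter, height 65 to 100 mm. Starts on the bench. May be absent.
- tub2: Round white tub with a yellow lid, closed, 84 mm across, lid top at height 65 mm, 0.35 kg. Origin: centre of the underside, z up. On the lid a black round knob 26 mm in diameter, height 65 to 100 mm. Starts on the bench. May be absent.
- tub3: Round white tub with a yellow lid, closed, 84 mm across, lid top at height 65 mm, 0.35 kg. Origin: centre of the underside, z up. On the lid a black round knob 26 mm in diameter, height 65 to 100 mm. Starts on the bench. May be absent.
- oil_bottle: Green glass bottle, 60 mm across, 200 mm tall, origin at the centre of its underside. Not part of the job.
- pepper_mill: Dark wooden pepper mill, 56 mm across, 160 mm tall, origin at the centre of its underside. Not part of the job.
- mixing_bowl: Steel mixing bowl, 200 mm across, 85 mm tall, origin at the centre of its underside. Not part of the job.

How it is judged:
By the outcome, as a careful person would: the job done as asked, in the order asked, and still so for the second after the job is handed in, with the robot touching nothing.
Of pan1, pan2 only 1 to 2 are there at a start; the rules pass over those that are not, and their reading is None.
Of tub1, tub2, tub3 only 2 to 3 are there at a start; the rules pass over those that are not, and their reading is None.
At some moment in a run one of pan1, pan2, tub1, tub2, tub3 may be knocked a few centimetres aside while the robot is not near it.
Once in a run the grip may slacken for a moment while it holds something.
It also fails if it takes over 210 s, if anything falls off the work surface, if the arm or the gripper's body presses on something with over 40 N, if the wrist force passes 120 N, or if a joint passes its speed limit or range.

## Working session

There is one attempt and no reset: what is moved stays moved. The work goes in short steps, Python scripts to look and compute and a shell command to move; the robot and the scene stay as the last step left them, time stands still between calls to the robot, and variables do not carry over. Pictures are saved under pics/ and viewed, and the job is handed in when it is done.

```bash
ls; mkdir -p pics; python3 - <<'E'
from bench import r
import cv2
print(r.sense())
for n in ["side","top","wrist"]:
    s=r.snapshot(n); cv2.imwrite(f"pics/{n}0.png",s["pixels"][:,:,::-1]); print(n,s["intrinsics"],s["extrinsics"])
E
```

```text
pics
{'time': 0.0, 'joint_pos': array([-6.94642688e+01,  7.51472106e+00,  8.53298742e+01, -9.00783051e-04,
        8.72625673e+01, -4.89247804e+00]), 'qd': array([-0.0550412 , -0.00046211, -0.03263433, -0.01076987,  0.01025381,
       -0.06634805]), 'joint_efforts': array([-1.93467545e-04, -5.69389451e+01, -5.00553775e+01, -1.15123203e-04,
        1.46446333e-02,  4.65098663e-05]), 'tool_pos': array([ 257.43743788, -541.30245107,  209.64281508]), 'tcp_rot': array([-1.79893151e+02, -8.24307225e-03,  2.54282454e+01]), 'ft_force': array([-0.18468589,  0.3882646 , -0.22130149]), 'wrist_torque': array([0.01861882, 0.00111613, 0.00904512]), 'finger_gap': 85.92113992844325}
side [[417.53397689   0.         279.37151893]
 [  0.         417.53397689 209.52875024]
 [  0.           0.           1.        ]] [[-2.35005507e-01  6.83316956e-01 -6.91267206e-01  1.42799157e+03]
 [ 9.71942044e-01  1.57845319e-01 -1.74394718e-01  1.83398652e+02]
 [-1.00535752e-02 -7.12855380e-01 -7.01238998e-01  1.10734769e+03]
 [ 0.00000000e+00  0.00000000e+00  0.00000000e+00  1.00000000e+00]]
top [[415.34501534   0.         278.28500909]
 [  0.         415.34501534 213.77807972]
 [  0.           0.           1.        ]] [[-9.89447043e-04 -9.93888575e-01  1.10383522e-01  3.63289848e+02]
 [-9.99855350e-01  2.85750976e-03  1.67664734e-02 -6.02835325e+01]
 [-1.69794283e-02 -1.10350966e-01 -9.93747636e-01  1.21144865e+03]
 [ 0.00000000e+00  0.00000000e+00  0.00000000e+00  1.00000000e+00]]
wrist [[349.45112013   0.         282.03480996]
 [  0.         349.45112013 214.40952231]
 [  0.           0.           1.        ]] [[ 4.28650885e-01 -8.57885789e-01 -2.83355593e-01  3.29846108e+02]
 [-9.03464218e-01 -4.08162871e-01 -1.30978923e-01 -5.07470642e+02]
 [-3.29027555e-03  3.12145870e-01 -9.50028489e-01  3.71788241e+02]
 [ 0.00000000e+00  0.00000000e+00  0.00000000e+00  1.00000000e+00]]
```

View pics/top0.png

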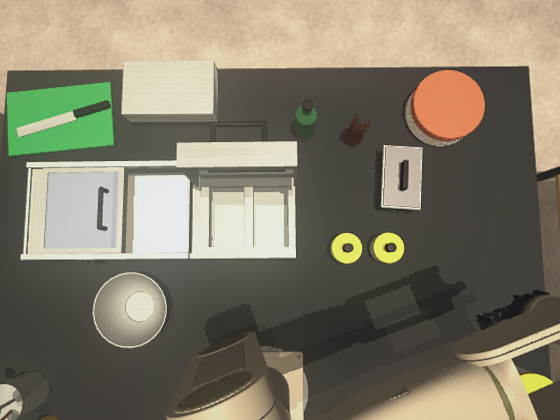

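View pics/side0.png

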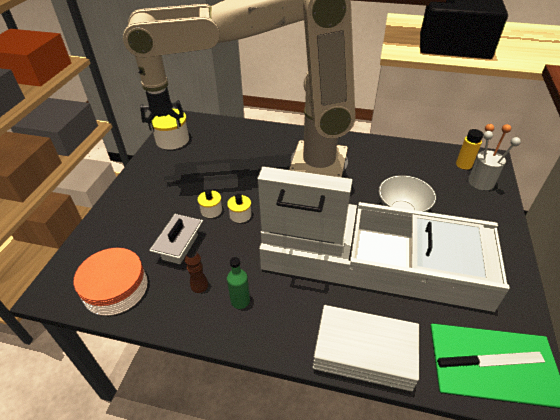

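View pics/wrist0.png

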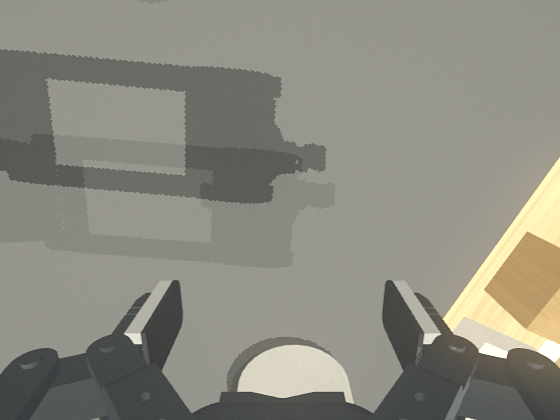

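```bash
cat > h.py <<'E'
from bench import r
import cv2, numpy as np, sys
from scipy.spatial.transform import Rotation as R
def snap(n,out=None):
    s=r.snapshot(n)
    if out: cv2.imwrite(f"pics/{out}.png",s["pixels"][:,:,::-1])
    return s
def ray(s,px):
    K=s["intrinsics"];E=s["extrinsics"]
    d=E[:3,:3]@np.linalg.solve(K,[px[0],px[1],1.]); return E[:3,3],d/np.linalg.norm(d)
def onz(s,px,z):
    o,d=ray(s,px); return o+d*(z-o[2])/d[2]
def tri(s1,p1,s2,p2):
    o1,d1=ray(s1,p1);o2,d2=ray(s2,p2)
    t=np.linalg.lstsq(np.c_[d1,-d2],o2-o1,rcond=None)[0]
    a=o1+d1*t[0];b=o2+d2*t[1]; return (a+b)/2,np.linalg.norm(a-b)
def proj(s,P):
    E=np.linalg.inv(s["extrinsics"]); p=E[:3,:3]@np.asarray(P,float)+E[:3,3]; q=s["intrinsics"]@p; return q[:2]/q[2]
def blobs(s,lo,hi,amin=20):
    h=cv2.cvtColor(s["pixels"],cv2.COLOR_RGB2HSV)
    m=cv2.inRange(h,np.array(lo),np.array(hi))
    n,l,st,c=cv2.connectedComponentsWithStats(m)
    return [(c[i].round(1),st[i]) for i in range(1,n) if st[i,4]>=amin],m,l
def pose(): 
    s=r.sense(); return s["tool_pos"],R.from_euler("xyz",s["tcp_rot"],degrees=True)
def togo(P,rpy=None):
    """row numbers for target tcp"""
    s=r.sense(); p,q=pose()
    d=q.inv().apply(np.asarray(P,float)-p)/250
    t=np.zeros(3) if rpy is None else (q.inv()*R.from_euler("xyz",rpy,degrees=True)).as_rotvec()/np.pi
    return np.r_[d,t].round(4)
E
python3 - <<'E'
from h import *
S={n:snap(n) for n in["top","side"]}
for n in S:
    b,m,l=blobs(S[n],[22,120,120],[36,255,255])
    print(n,[(c,st[:5].tolist(),onz(S[n],c,65).round(0)) for c,st in b])
for p in [(160,105),(170,145)]: print(onz(S["side"],p,0),onz(S["side"],p,65))
for n in S:
  cv2.imwrite(f"pics/{n}z.png",cv2.resize(S[n]["pixels"][130:270,0:440] if n=="top" else S[n]["pixels"][70:320,140:510],None,fx=2 if n=="side" else 1.8,fy=2 if n=="side" else 1.8,interpolation=cv2.INTER_CUBIC)[:,:,::-1])
E
```

```text
top [(array([346.5, 247.8]), [331, 233, 31, 31, 666], array([ 396., -228.,   65.])), (array([388.2, 247.5]), [373, 232, 31, 32, 667], array([ 397., -342.,   65.])), (array([534.4, 381.7]), [520, 373, 33, 21, 415], array([  44., -715.,   65.]))]
side [(array([541.8,  32.7]), [535, 32, 16, 2, 20], array([-1471.,  1133.,    65.])), (array([176. , 110.4]), [173, 108, 7, 6, 22], array([-138., -707.,   65.])), (array([182.7, 118.4]), [179, 112, 7, 12, 43], array([ -80., -649.,   65.])), (array([164. , 121.9]), [152, 115, 25, 14, 286], array([ -34., -721.,   65.])), (array([469. , 141.2]), [464, 136, 13, 9, 30], array([-182.,  610.,   65.])), (array([208.8, 198.9]), [197, 190, 24, 17, 250], array([ 405., -341.,   65.])), (array([238.6, 203.7]), [227, 195, 24, 17, 263], array([ 404., -227.,   65.]))]
[-265.60185078 -864.06218584    0.        ] [-166.18991992 -802.57747341   65.        ]
[  44.24236697 -669.80587783    0.        ] [ 125.46680867 -619.72378095   65.        ]
```

```bash
sleep 0; ls pics
```

```text
side0.png
sidez.png
top0.png
topz.png
wrist0.png
```

View pics/topz.png

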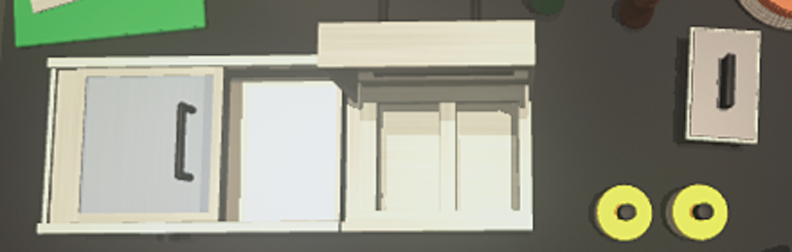

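View pics/sidez.png

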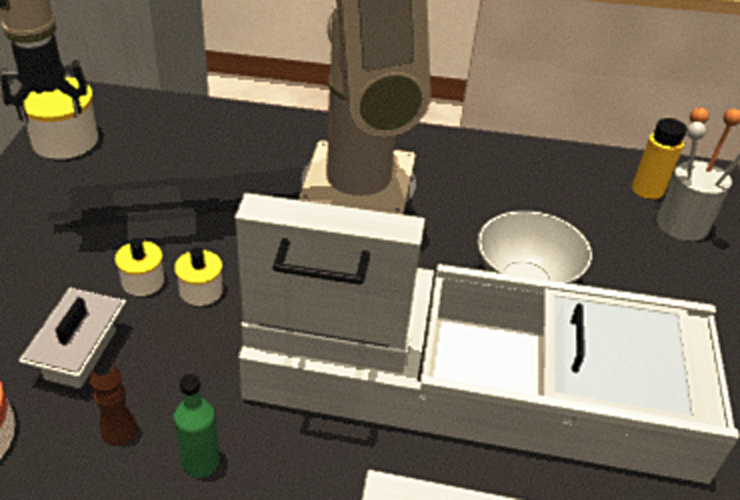

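```bash
python3 - <<'E'
from h import *
t=cv2.imread("pics/top0.png"); s=cv2.imread("pics/side0.png")
def z(im,x,y,w,h,f): return cv2.resize(im[y:y+h,x:x+w],None,fx=f,fy=f,interpolation=cv2.INTER_CUBIC)
cv2.imwrite("pics/tA.png",z(t,180,130,130,140,4))
cv2.imwrite("pics/tB.png",z(t,15,150,190,120,4))
cv2.imwrite("pics/sA.png",z(s,250,160,130,140,4))
cv2.imwrite("pics/tC.png",z(t,320,135,120,140,4))
E
```

```text
(no output)
```

View pics/tA.png

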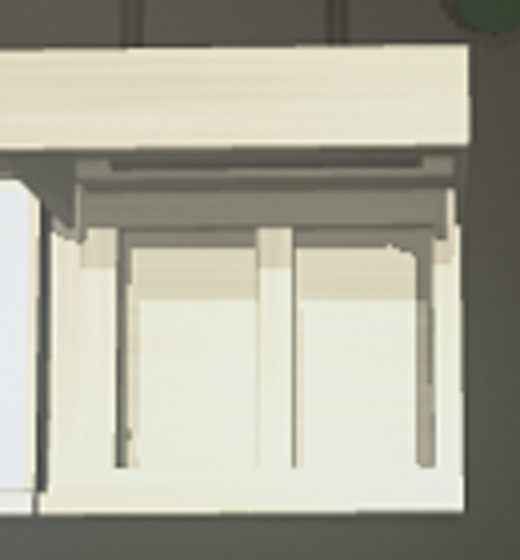

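View pics/tB.png

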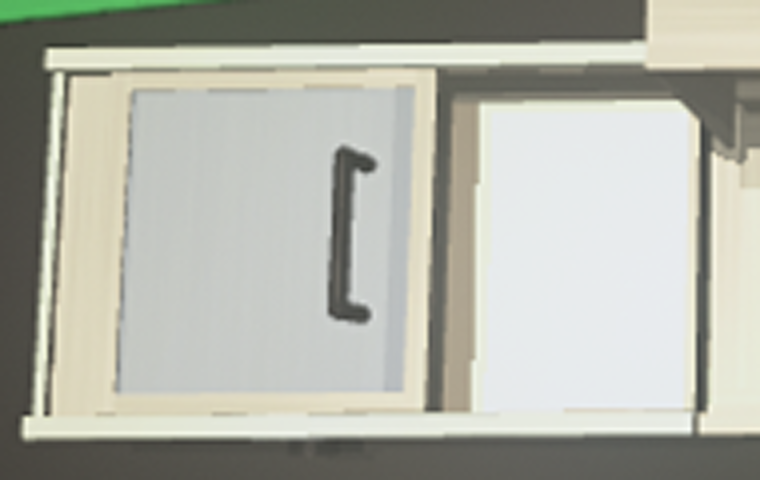

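View pics/sA.png

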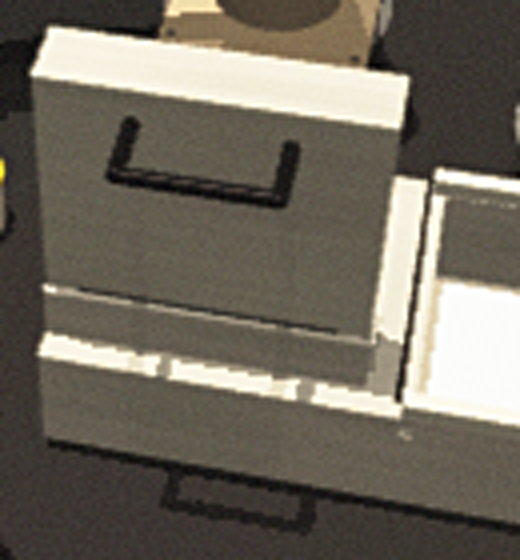

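View pics/tC.png

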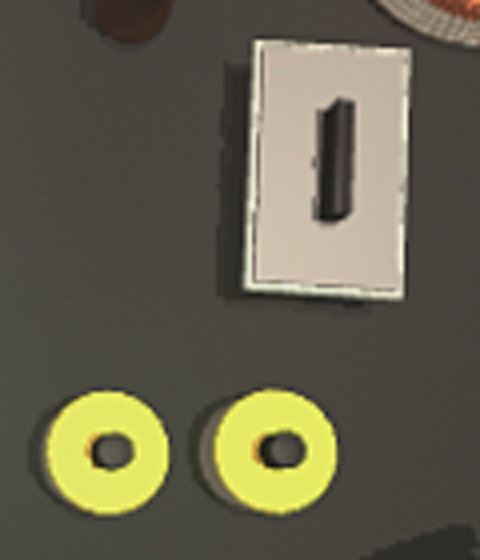

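```bash
python3 - <<'E'
from h import *
T=snap("top");S=snap("side")
q=lambda u,v,x0,y0:(u/4+x0-.4,v/4+y0-.4)
A=lambda u,v,z:onz(T,q(u,v,180,130),z).round(1)
B=lambda u,v,z:onz(T,q(u,v,15,150),z).round(1)
print("FR deck",A(464,513,115)); print("F seam",A(37,514,115))
print("FLtrack",B(22,438,131),"FRtrack",B(696,434,131)); print("BLtrack top back", B(46,48,131))
print("openings front corners L:",A(118,466,115),A(258,466,115),"R",A(295,466,115),A(435,466,115))
print("cover outer right front top (z 380?)",A(468,145,380),A(469,45,380))
print("handle ends bar",B(345,152,160),B(337,312,160))
print("hatch lead edge",B(437,70,126),B(426,412,126))
print("well right edge",B(693,105,115))
C=lambda u,v,z:onz(T,q(u,v,320,135),z).round(1)
print("pan flange",[C(u,v,66) for u,v in[(255,40),(411,48),(402,298),(245,288)]])
print("fin top", C(343,98,106),C(325,218,106),C(340,160,106))
print("fin tri")
s=lambda u,v:q(u,v,250,160)
print("station back bottom right (side)",onz(S,s(47,440),0),"back top",onz(S,s(38,350),115))
E
```

```text
FR deck [368.6 -87.1 115. ]
F seam [368.3 194.  115. ]
FLtrack [366.1 633.  131. ] FRtrack [368.2 191.  131. ]
BLtrack top back [626.1 634.5 131. ]
openings front corners L: [399.7 141.1 115. ] [399.6  48.5 115. ] R [399.5  24.  115. ] [399.4 -68.2 115. ]
cover outer right front top (z 380?) [553.9 -83.7 380. ] [606.2 -84.5 380. ]
handle ends bar [549.5 416.  160. ] [445.8 416.3 160. ]
hatch lead edge [610.9 371.9 126. ] [382.7 369.9 126. ]
well right edge [588.6 201.8 115. ]
pan flange [array([ 685.6, -337. ,   66. ]), array([ 679.2, -445.9,   66. ]), array([ 502.4, -432.8,   66. ]), array([ 509.7, -325. ,   66. ])]
fin top [ 633.8 -385.4  106. ] [ 551.7 -370.5  106. ] [ 591.2 -381.9  106. ]
fin tri
station back bottom right (side) [624.64798871 -83.50682107   0.        ] back top [625.74132023 -85.64781753 115.        ]
```

```bash
python3 - <<'E'
from h import *
T=snap("top")
print("mill top",onz(T,(360,120),160),"bottle top",onz(T,(307,104),200))
print(togo((594,-385,250),(180,0,175.9)))
E
```

```text
mill top [ 725.16679876 -255.60006103  160.        ] bottle top [ 753.9437479  -115.91061495  200.        ]
[ 1.4844e+00  1.1300e-02 -1.5790e-01 -0.0000e+00 -1.0000e-04 -8.3600e-01]
```

```bash
python3 -m jog '[[0.9,0,-0.16,0,0,-0.836],[0.9,0,-0.16,0,0,-0.836],[0.9,0,-0.16,0,0,-0.836],[0.9,0,-0.16,0,0,-0.836],[0.9,0,-0.16,0,0,-0.836],[0.9,0,-0.16,0,0,-0.836],[0.9,0,-0.16,0,0,-0.836],[0.9,0,-0.16,0,0,-0.836],[0.9,0,-0.16,0,0,-0.836],[0.9,0,-0.16,0,0,-0.836]]' 1 60
python3 - <<'E'
from h import *
print(togo((594,-385,200),(180,0,175.9)))
E
```

```text
time: 1.4
tool_pos: [460.9, -445.2, 250.6]
tcp_rot: [-180.0, -0.0, 111.7]
ft_force: [0.8, 0.6, 0.3]
finger_gap: 85.4
[ 0.0266  0.5837  0.2025  0.     -0.     -0.3565]
```

```bash
python3 -m jog '[[0.027,0.584,0.2,0,0,-0.3565],[0.027,0.584,0.2,0,0,-0.3565],[0.027,0.584,0.2,0,0,-0.3565],[0.027,0.584,0.2,0,0,-0.3565],[0.027,0.584,0.2,0,0,-0.3565],[0.027,0.584,0.2,0,0,-0.3565],[0.027,0.584,0.2,0,0,-0.3565],[0.027,0.584,0.2,0,0,-0.3565],[0.027,0.584,0.2,0,0,-0.3565],[0.027,0.584,0.2,0,0,-0.3565]]'
python3 - <<'E'
from h import *
snap("wrist","w1");snap("top","t1");snap("side","s1")
print(togo((594,-385,75),(180,0,175.9)))
E
```

```text
time: 2.4
tool_pos: [594.3, -385.8, 200.6]
tcp_rot: [180.0, -0.0, 175.4]
ft_force: [-0.3, -0.5, 0.0]
finger_gap: 85.2
[ 0.0015  0.003   0.5027  0.     -0.     -0.0025]
```

View pics/w1.png

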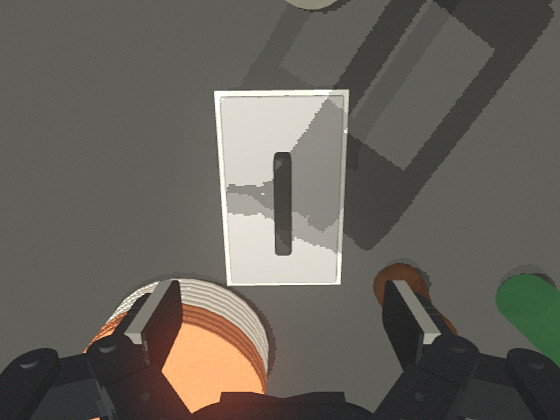

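View pics/s1.png

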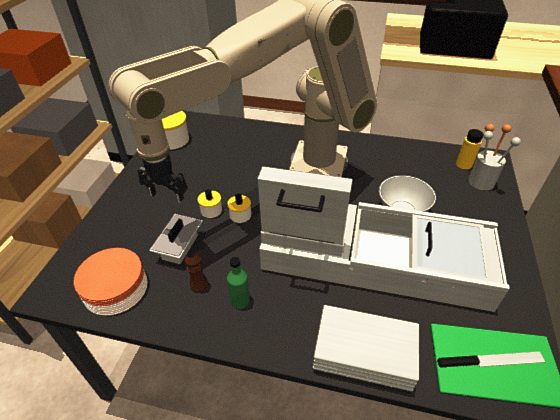

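View pics/t1.png

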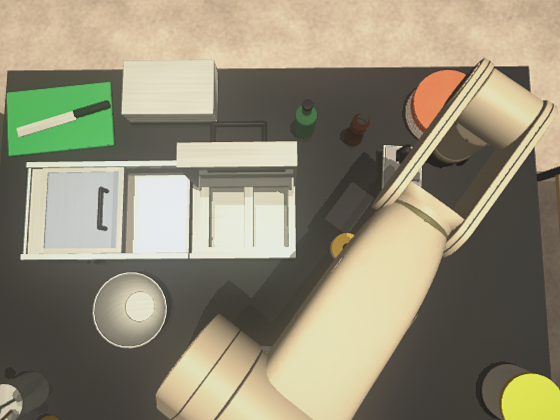

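```bash
python3 - <<'E'
from h import *
W=snap("wrist")
P=[onz(W,p,66) for p in[(216,91),(349,90),(341,284),(228,284)]]
print(np.round(P,1),np.mean(P,0)); print(onz(W,(283,154),106),onz(W,(283,250),106))
E
```

```text
[[ 503.3 -431.5   66. ]
 [ 511.1 -325.3   66. ]
 [ 685.4 -336.5   66. ]
 [ 676.7 -444.1   66. ]] [ 594.1340838  -384.34752071   66.        ]
[ 551.90931331 -381.6555206   106.        ] [ 628.06378602 -387.70311452  106.        ]
```

```bash
python3 -m jog '[[0,-0.004,0.2,0,0,-0.0035],[0,-0.004,0.4,0,0,-0.0035],[0,-0.004,0.496,0,0,-0.0035],[0,-0.004,0.496,0,0,-0.0035],[0,-0.004,0.496,0,0,-0.0035],[0,-0.004,0.496,0,0,-0.0035]]'; python3 -m jog '[[0,0,0,0,0,0],[0,0,0,0,0,0],[0,0,0,0,0,0],[0,0,0,0,0,0],[0,0,0,0,0,0],[0,0,0,0,0,0],[0,0,0,0,0,0],[0,0,0,0,0,0]]' 0 80
```

```text
time: 3.2
tool_pos: [596.0, -388.1, 80.2]
tcp_rot: [-179.8, 0.2, 176.2]
ft_force: [-0.5, -0.1, 0.9]
finger_gap: 85.5
time: 4.0
tool_pos: [594.5, -386.5, 77.1]
tcp_rot: [180.0, 0.0, 176.2]
ft_force: [-1.0, 2.8, 5.0]
finger_gap: 11.2
```

```bash
python3 -m jog '[[0,0,-0.1,0,0,0],[0,0,-0.3,0,0,0],[0,0,-0.5,0,0,0],[0,0,-0.7,0,0,0],[0,0,-0.7,0,0,0],[0,0,-0.7,0,0,0],[0,0,-0.7,0,0,0]]'
python3 - <<'E'
from h import *
snap("wrist","w2");snap("side","s2")
print(togo((450,-22.5,255),(180,0,180.2)))
E
```

```text
time: 4.7
tool_pos: [593.2, -386.2, 248.4]
tcp_rot: [179.9, -0.2, 176.2]
ft_force: [0.8, -0.4, -4.1]
finger_gap: 11.5
[ 6.6820e-01  1.4124e+00 -2.1200e-02  1.0000e-03 -1.5000e-03 -2.2400e-02]
```

View pics/w2.png

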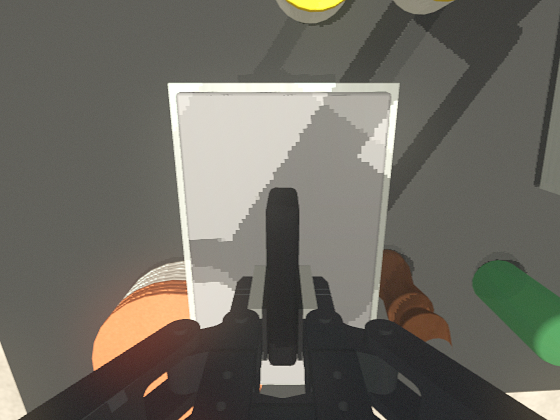

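View pics/s2.png

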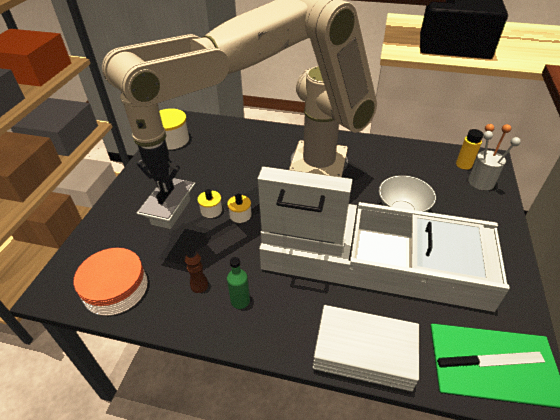

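```bash
python3 -m jog '[[0.1,0.1,0,0,0,-0.0224],[0.22,0.2,0,0,0,-0.0224],[0.34,0.3,0,0,0,-0.0224],[0.46,0.4,0,0,0,-0.0224],[0.58,0.5,0,0,0,-0.0224],[0.668,0.6,0,0,0,-0.0224],[0.668,0.72,0,0,0,-0.0224],[0.668,0.84,0,0,0,-0.0224],[0.668,0.94,0,0,0,-0.0224],[0.668,1,0,0,0,-0.0224]]'
python3 - <<'E'
from h import *
print(togo((450,-22.5,205),(180,0,180.2)))
E
```

```text
time: 5.8
tool_pos: [443.4, -124.1, 249.9]
tcp_rot: [179.9, -0.1, -179.7]
ft_force: [0.4, -0.1, -3.9]
finger_gap: 10.9
[-2.860e-02  4.061e-01  1.803e-01  5.000e-04 -8.000e-04  4.000e-04]
```

```bash
python3 -m jog '[[-0.028,0.1,0,0,0,0],[-0.028,0.2,0,0,0,0],[-0.028,0.3,0.05,0,0,0],[-0.028,0.38,0.1,0,0,0],[-0.028,0.406,0.15,0,0,0],[-0.028,0.406,0.15,0,0,0],[-0.028,0.406,0.15,0,0,0],[-0.028,0.406,0.15,0,0,0],[-0.028,0.406,0.15,0,0,0]]'
python3 - <<'E'
from h import *
snap("wrist","w3");snap("top","t3");snap("side","s3")
print(togo((480.6,-22.5,207),(180,0,180.2)))
E
```

```text
time: 6.7
tool_pos: [451.4, -25.5, 214.9]
tcp_rot: [-180.0, 0.1, -179.9]
ft_force: [0.1, -0.1, -3.2]
finger_gap: 11.2
[-1.175e-01  1.020e-02  3.070e-02 -1.000e-04  2.000e-04 -2.000e-04]
```

View pics/w3.png

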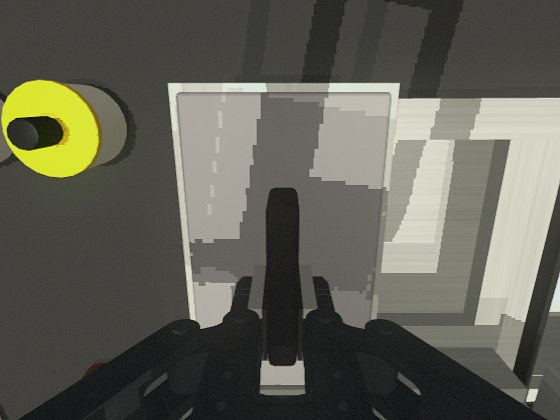

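View pics/t3.png

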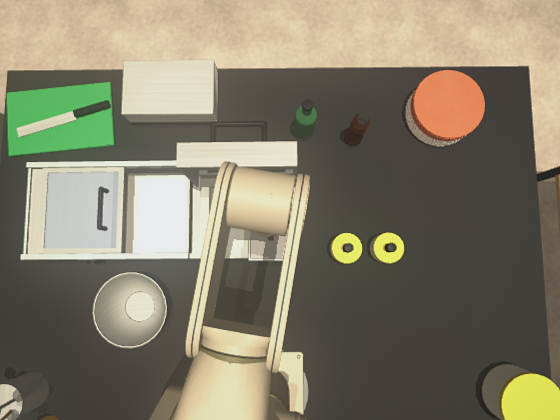

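View pics/s3.png

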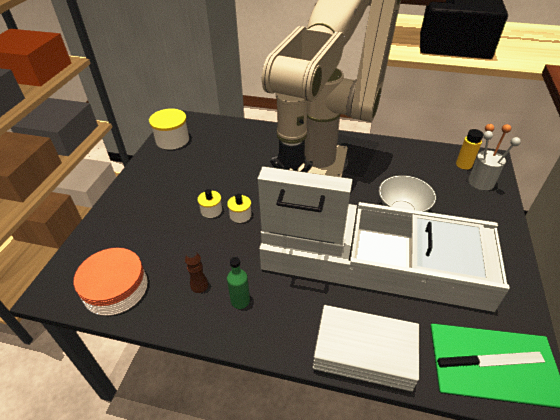

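```bash
python3 - <<'E'
from h import *
W=snap("wrist")
a,b=onz(W,(169,85),203.8),onz(W,(399,84.5),203.8)
print(a,b,(a+b)/2)
for p in[(448,140),(510,140),(504,152)]: print(p,onz(W,p,115))
print("deck front edge",onz(W,(450,99),115))
E
python3 - <<'E'
import cv2
im=cv2.imread("pics/w3.png"); cv2.imwrite("pics/w3z.png",cv2.resize(im[80:400,370:560],None,fx=3,fy=1.8))
E
```

```text
[364.70889702 -77.83057551 203.8       ] [364.2768615   28.91488525 203.8       ] [364.49287926 -24.45784513 203.8       ]
(448, 140) [398.95685565  97.05757878 115.        ]
(510, 140) [398.8710588  142.76544638 115.        ]
(504, 152) [407.66642635 140.09515748 115.        ]
deck front edge [370.27736025  94.18819464 115.        ]
```

View pics/w3z.png

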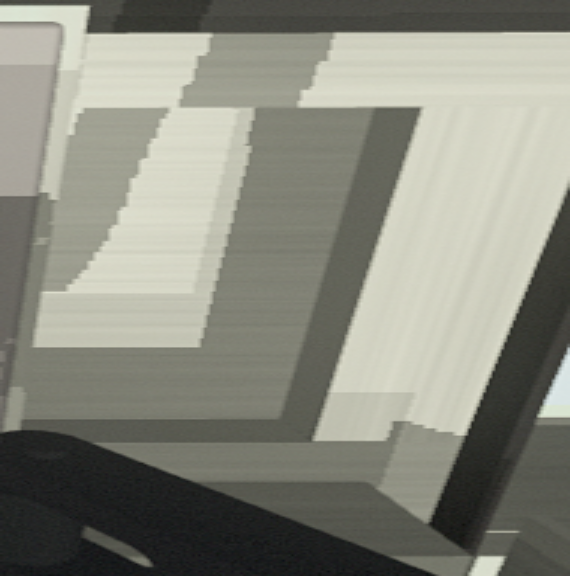

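```bash
python3 -m jog '[[-0.04,0.008,0.03,0,0,0],[-0.08,0.008,0.03,0,0,0],[-0.112,0.008,0.03,0,0,0],[-0.112,0.008,0.03,0,0,0],[-0.112,0.008,0.05,0,0,0],[-0.112,0.008,0.08,0,0,0],[-0.112,0.008,0.1,0,0,0],[-0.112,0.008,0.12,0,0,0],[-0.112,0.008,0.12,0,0,0],[-0.112,0.008,0.12,0,0,0]]'
```

```text
time: 7.9
tool_pos: [478.8, -22.5, 184.1]
tcp_rot: [180.0, -0.0, -179.8]
ft_force: [-0.1, -0.8, -3.1]
finger_gap: 11.0
```

```bash
python3 -m jog '[[0,-0.003,0.03,0,0,0],[0,-0.003,0.06,0,0,0],[0,-0.003,0.09,0,0,0],[0,-0.003,0.12,0,0,0],[0,-0.003,0.12,0,0,0],[0,-0.003,0.12,0,0,0]]'
```

```text
time: 8.5
tool_pos: [478.7, -23.3, 153.9]
tcp_rot: [180.0, -0.0, -179.8]
ft_force: [0.2, -0.0, -3.5]
finger_gap: 11.2
```

```bash
python3 -m jog '[[-0.003,0,0.02,0,0,0],[-0.003,0,0.04,0,0,0],[-0.003,0,0.06,0,0,0],[-0.003,0,0.08,0,0,0],[-0.003,0,0.09,0,0,0],[-0.003,0,0.09,0,0,0],[-0.003,0,0.09,0,0,0]]'
```

```text
time: 9.2
tool_pos: [479.8, -23.3, 131.8]
tcp_rot: [-180.0, 0.0, -179.8]
ft_force: [0.8, -0.1, -3.2]
finger_gap: 11.0
```

```bash
python3 -m jog '[[0,0,0.006,0,0,0],[0,0,0.01,0,0,0],[0,0,0.012,0,0,0],[0,0,0.012,0,0,0],[0,0,0.012,0,0,0]]'
```

```text
time: 9.7
tool_pos: [480.1, -23.2, 129.7]
tcp_rot: [180.0, 0.1, -179.8]
ft_force: [-2.6, 1.1, 4.9]
finger_gap: 11.2
```

Seated (contact at z≈130). Release and rise.

```bash
python3 -m jog '[[0,0,0,0,0,0],[0,0,0,0,0,0],[0,0,0,0,0,0],[0,0,0,0,0,0],[0,0,0,0,0,0]]' 0.6; python3 -m jog '[[0,0,-0.1,0,0,0],[0,0,-0.25,0,0,0],[0.1,0,-0.4,0,0,0],[0.25,0,-0.55,0,0,0],[0.4,0,-0.7,0,0,0],[0.5,0,-0.9,0,0,0],[0.5,0,-1,0,0,0],[0.5,0,-1,0,0,0]]' 
python3 - <<'E'
from h import *
snap("wrist","w4");snap("top","t4");snap("side","s4")
E
```

```text
time: 10.2
tool_pos: [479.7, -23.4, 128.7]
tcp_rot: [-180.0, 0.0, -179.8]
ft_force: [-0.1, -0.8, -0.3]
finger_gap: 51.1
time: 11.0
tool_pos: [355.5, -24.1, 384.8]
tcp_rot: [-179.9, 0.6, -179.8]
ft_force: [0.1, -0.7, -0.2]
finger_gap: 51.1
```

View pics/w4.png

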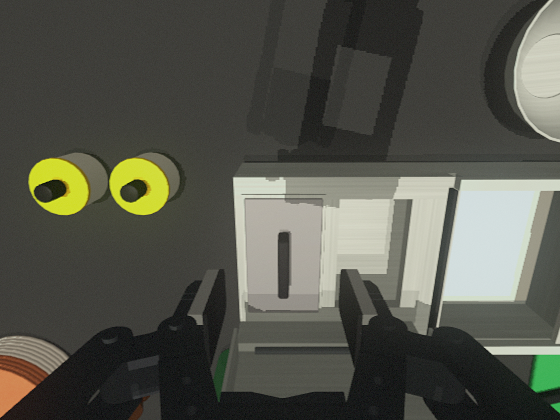

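View pics/s4.png

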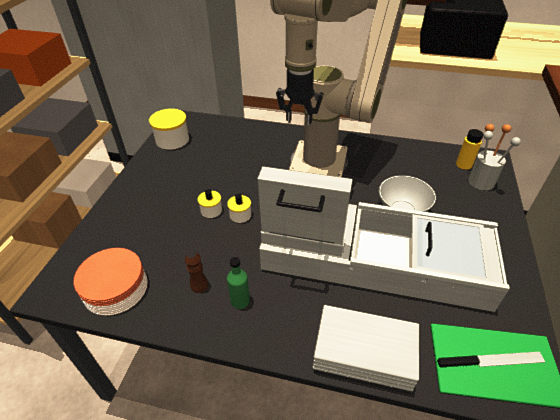

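```bash
python3 - <<'E'
from h import *
S=snap("side");T=snap("top")
for p in[(299.6,207.1)]:
    o,d=ray(S,p); t=(38.8-o[1])/d[1]; print("bar",o+d*t)
# ends on y = 38.8-+52
for p,y in[((278.5,203.8),-13),((320.6,210),91)]:
    o,d=ray(S,p); t=(y-o[1])/d[1]; print("end",o+d*t)
# cover top edge in top view: back and front lines, z=380
z=lambda u,v:(u/4+180-.4,v/4+130-.4)
print(onz(T,z(300,47),380),onz(T,z(300,147),380))
# top view, hinge: upstand edges
print("upstand lines z163",[onz(T,z(300,v),163).round(1) for v in(160,172,188,228)])
# plate lower edge at hinge in side
o,d=ray(S,(250+200/4-.4,160+312/4-.4)); t=(38.8-o[1])/d[1]; print("plate low edge",o+d*t)
E
```

```text
bar [631.12981794  38.8        320.68929253]
end [658.01803992 -13.         346.95799376]
end [585.18202234  91.         277.1322134 ]
[605.63058037   2.30537588 380.        ] [553.24270196   2.0271434  380.        ]
upstand lines z163 [array([594.3,  18.2, 163. ]), array([586.4,  18.2, 163. ]), array([576. ,  18.1, 163. ]), array([550.,  18., 163.])]
plate low edge [614.24461777  38.8        178.43727147]
```

```bash
python3 - <<'E'
from h import *
S=snap("side")
for p in[(299.6,207.1),(278.5,203.8),(320.6,210)]:
    o,d=ray(S,p); t=(654-o[0])/d[0]; print("bar",o+d*t)
# top corners of cover back edge in side view at x=605.6
for u,v in[(33,72),(405,130),(50,28),(408,78)]:
    o,d=ray(S,(250+u/4-.4,160+v/4-.4))
    for x in (605.6,553.3): t=(x-o[0])/d[0]; print((u,v),x,(o+d*t).round(1))
for u,v in [(42,287),(375,340),(40,340),(400,410)]:
    o,d=ray(S,(250+u/4-.4,160+v/4-.4))
    for x in (595,625.5): t=(x-o[0])/d[0]; print((u,v),x,(o+d*t).round(1))
im=cv2.cvtColor(S["pixels"],cv2.COLOR_RGB2BGR); cv2.imwrite("pics/sB.png",cv2.resize(im[165:260,255:360],None,fx=6,fy=6,interpolation=cv2.INTER_CUBIC))
E
```

```text
bar [654.          42.95002664 343.26663522]
bar [654.         -14.02488929 342.98996622]
bar [654.          98.54463258 344.92184696]
(33, 72) 605.6 [605.6 -82.6 380.8]
(33, 72) 553.3 [553.3 -99.5 334.5]
(405, 130) 605.6 [605.6 167.6 378.9]
(405, 130) 553.3 [553.3 166.6 332.6]
(50, 28) 605.6 [605.6 -69.1 420.9]
(50, 28) 553.3 [553.3 -85.2 377.2]
(408, 78) 605.6 [605.6 164.7 422.4]
(408, 78) 553.3 [553.3 163.5 378.9]
(42, 287) 595 [595.  -89.2 153.8]
(42, 287) 625.5 [625.5 -79.2 188.7]
(375, 340) 595 [595.  168.2 159. ]
(375, 340) 625.5 [625.5 168.8 193.7]
(40, 340) 595 [595.  -93.7  89.9]
(40, 340) 625.5 [625.5 -83.6 127.2]
(400, 410) 595 [595.  195.   83.2]
(400, 410) 625.5 [625.5 194.5 120.7]
```

View pics/sB.png

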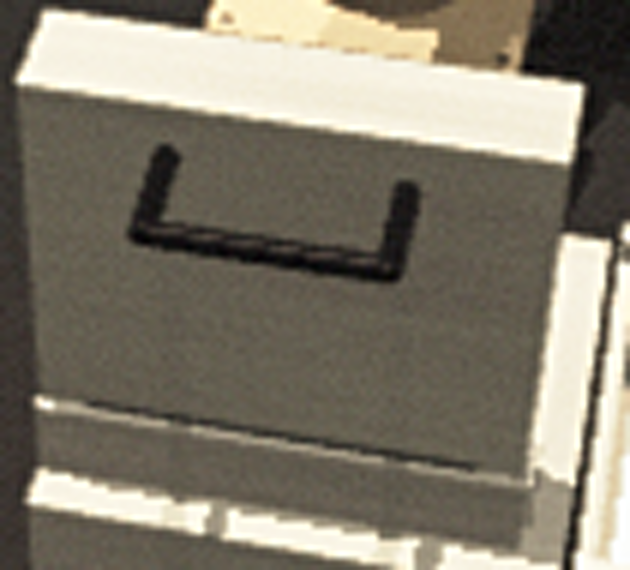

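```bash
python3 - <<'E'
from h import *
print(togo((500,20,450),(180,0,90.2)))
E
```

```text
[-0.582   0.1726 -0.2936 -0.0006 -0.0009  0.5   ]
```

```bash
python3 -m jog '[[0,0,-0.2,0,0,0.1],[-0.05,0,-0.3,0,0,0.1],[-0.15,0.05,-0.3,0,0,0.2],[-0.25,0.1,-0.3,0,0,0.3],[-0.35,0.15,-0.3,0,0,0.4],[-0.5,0.17,-0.3,0,0,0.5],[-0.58,0.17,-0.3,0,0,0.5],[-0.58,0.17,-0.3,0,0,0.5],[-0.58,0.17,-0.3,0,0,0.5],[-0.58,0.17,-0.3,0,0,0.5]]' 0.5
python3 - <<'E'
from h import *
print(togo((652,41,430),(180,0,90.2)))
E
```

```text
time: 12.3
tool_pos: [499.7, 19.4, 451.7]
tcp_rot: [-179.8, -0.0, 93.9]
ft_force: [-1.0, 0.5, -0.0]
finger_gap: 42.6
[ 4.460e-02  6.138e-01  8.470e-02 -1.100e-03 -1.000e-04  2.070e-02]
```

```bash
python3 -m jog '[[0,0.15,0,0,0,0.0207],[0.02,0.3,0,0,0,0.0207],[0.04,0.45,0,0,0,0.0207],[0.045,0.55,0,0,0,0.0207],[0.045,0.614,0,0,0,0.0207],[0.045,0.614,0.04,0,0,0.0207],[0.045,0.614,0.08,0,0,0.0207],[0.045,0.614,0.08,0,0,0.0207]]'
python3 - <<'E'
from h import *
snap("wrist","w5");snap("side","s5")
E
```

```text
time: 13.1
tool_pos: [651.3, 41.9, 430.2]
tcp_rot: [-179.7, -0.0, 90.5]
ft_force: [-0.0, 0.1, -1.0]
finger_gap: 42.5
```

View pics/w5.png

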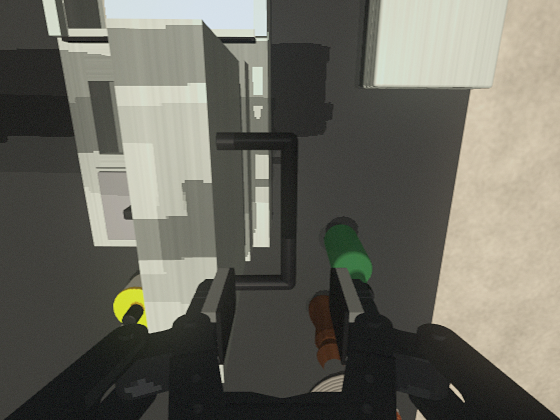

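View pics/s5.png

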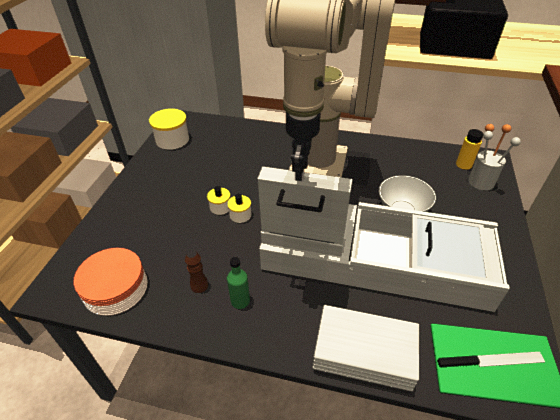

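```bash
python3 - <<'E'
from h import *
W=snap("wrist")
for p in[(289,135),(290,210),(288,288)]: print("bar",[onz(W,p,z).round(1) for z in(340,345,348)])
for p in[(206,30),(216,230)]: print("edge",onz(W,p,380).round(1))
E
```

```text
bar [array([655.3,  98.1, 340. ]), array([655.2,  98.6, 345. ]), array([655.2,  98.9, 348. ])]
bar [array([656.9,  42. , 340. ]), array([656.8,  43.5, 345. ]), array([656.7,  44.5, 348. ])]
bar [array([656.3, -25.4, 340. ]), array([656.2, -22.6, 345. ]), array([656.1, -20.8, 348. ])]
edge [607.9 158.2 380. ]
edge [607.5  40.2 380. ]
```

```bash
python3 -m jog '[[-0.014,0.017,0.1,0,0,0],[-0.014,0.017,0.2,0,0,0],[-0.014,0.017,0.3,0,0,0],[-0.014,0.017,0.38,0,0,0],[-0.014,0.017,0.415,0,0,0],[-0.014,0.017,0.415,0,0,0],[-0.014,0.017,0.415,0,0,0]]'
python3 -m jog '[[0,0,0,0,0,0],[0,0,0,0,0,0],[0,0,0,0,0,0],[0,0,0,0,0,0],[0,0,0,0,0,0],[0,0,0,0,0,0]]' 0 40
python3 - <<'E'
from h import *
snap("wrist","w6");snap("side","s6")
E
```

```text
time: 13.95
tool_pos: [656.4, 38.4, 331.6]
tcp_rot: [179.9, 0.0, 90.5]
ft_force: [-0.3, 1.1, 0.1]
finger_gap: 42.5
time: 14.55
tool_pos: [656.5, 38.4, 331.5]
tcp_rot: [179.9, 0.0, 90.5]
ft_force: [-0.1, 0.3, 5.3]
finger_gap: -0.1
```

View pics/w6.png

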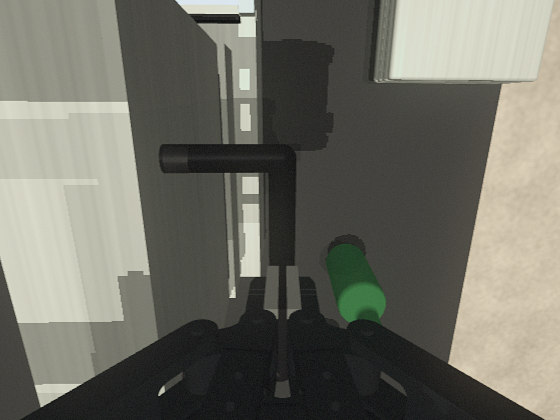

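```bash
python3 - <<'E'
from h import *
W=snap("wrist");S=snap("side")
im=cv2.cvtColor(S["pixels"],cv2.COLOR_RGB2BGR); cv2.imwrite("pics/sC.png",cv2.resize(im[165:260,255:360],None,fx=6,fy=6,interpolation=cv2.INTER_CUBIC))
print(tri(W,(285,157),S,(321,209.5)),tri(W,(285,157),S,(320,210)))
print(S["extrinsics"][:3,3],W["extrinsics"][:3,3])
E
```

```text
(array([657.10818749,  98.00602278, 350.356044  ]), np.float64(3.6686006086244345)) (array([657.09165034,  96.55517813, 347.77420215]), np.float64(1.5845970683483284))
[1427.99156894  183.39865195 1107.34769291] [655.50759493 118.19843205 493.52747643]
```

View pics/sC.png

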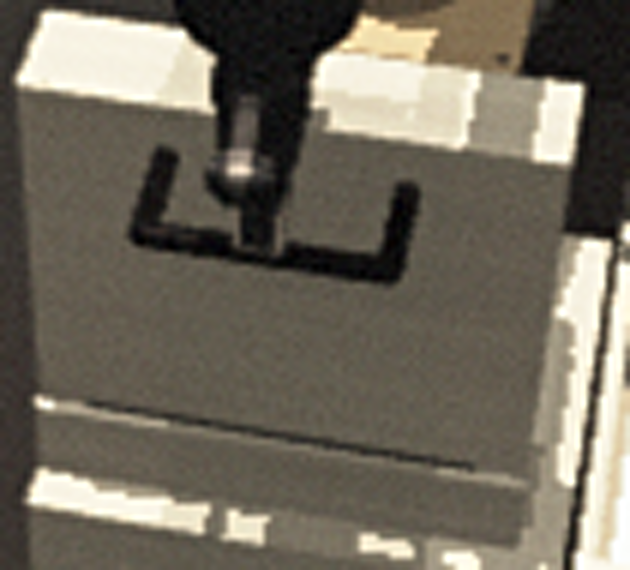

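```bash
python3 - <<'E'
from h import *
S=snap("side");p,q=pose()
print(p,proj(S,p),(proj(S,p)-[255,165])*6, (proj(S,[656,38,347])-[255,165])*6,(proj(S,[656,38,335])-[255,165])*6)
print((proj(S,[656,93,347])-[255,165])*6,(proj(S,[656,93,340])-[255,165])*6,(proj(S,[656,93,330])-[255,165])*6)
E
```

```text
[656.53475261  38.43370829 331.5005714 ] [297.62331998 210.67811744] [255.73991985 274.06870464] [255.7489851  247.79622663] [255.1862422  267.41556004]
[380.42137298 267.71401546] [379.52642215 279.2065622 ] [378.26184583 295.44566949]
```

```bash
python3 -m jog '[[0,0,0,0,0,0],[0,0,0,0,0,0],[0,0,0,0,0,0],[0,0,0,0,0,0]]' 0.5
python3 -m jog '[[0,0,0.03,0,0,0],[0,0,0.056,0,0,0],[0,0,0.056,0,0,0],[0,0,0.056,0,0,0],[0,0,0.056,0,0,0]]'
python3 -m jog '[[0,0,0,0,0,0],[0,0,0,0,0,0],[0,0,0,0,0,0],[0,0,0,0,0,0],[0,0,0,0,0,0],[0,0,0,0,0,0]]' 0 40
python3 - <<'E'
from h import *
snap("wrist","w7");S=snap("side")
im=cv2.cvtColor(S["pixels"],cv2.COLOR_RGB2BGR); cv2.imwrite("pics/sD.png",cv2.resize(im[165:260,255:360],None,fx=6,fy=6,interpolation=cv2.INTER_CUBIC))
E
```

```text
time: 15.2
tool_pos: [656.0, 38.4, 329.5]
tcp_rot: [-180.0, -0.0, 90.5]
ft_force: [-0.4, 0.5, 0.0]
finger_gap: 42.5
time: 15.7
tool_pos: [656.1, 38.4, 316.1]
tcp_rot: [180.0, 0.0, 90.5]
ft_force: [0.1, 1.0, -0.6]
finger_gap: 42.6
time: 16.3
tool_pos: [656.2, 38.4, 316.4]
tcp_rot: [180.0, 0.0, 90.5]
ft_force: [-0.1, -0.5, 3.8]
finger_gap: 10.3
```

View pics/sD.png

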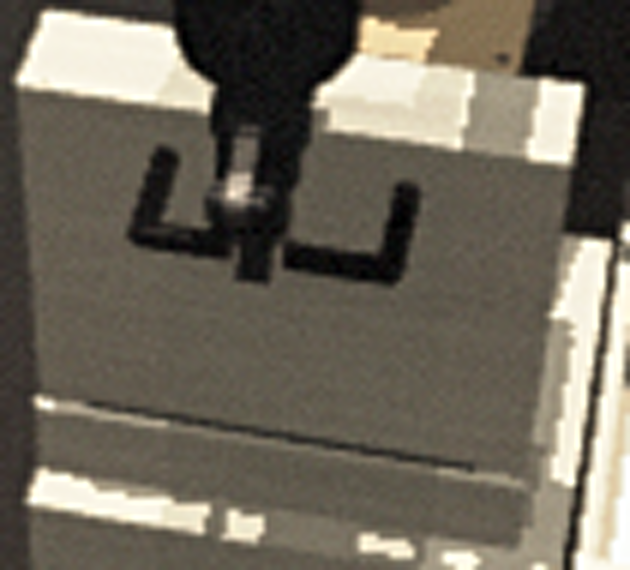

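View pics/w7.png

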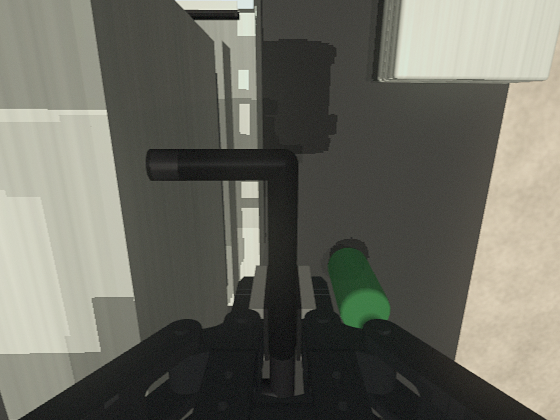

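```bash
python3 - <<'E'
import numpy as np
th0=np.pi/2+.05;f=lambda t:191.1*np.array([-np.cos(t+.292),np.sin(t+.292)])
P0=f(th0)
for k,t in enumerate(np.linspace(th0,0,37)):
    d=(f(t)-P0)/250; print(k,round(t,3),"y %.3f z %.3f"%(d[0],-d[1]))
E
```

```text
0 1.621 y 0.000 z -0.000
1 1.576 y -0.033 z -0.011
2 1.531 y -0.066 z -0.020
3 1.486 y -0.099 z -0.028
4 1.441 y -0.133 z -0.034
5 1.396 y -0.167 z -0.039
6 1.351 y -0.201 z -0.042
7 1.306 y -0.236 z -0.044
8 1.261 y -0.270 z -0.044
9 1.216 y -0.305 z -0.043
10 1.171 y -0.339 z -0.040
11 1.126 y -0.373 z -0.035
12 1.081 y -0.407 z -0.029
13 1.036 y -0.440 z -0.022
14 0.99 y -0.474 z -0.013
15 0.945 y -0.506 z -0.002
16 0.9 y -0.539 z 0.010
17 0.855 y -0.570 z 0.023
18 0.81 y -0.601 z 0.038
19 0.765 y -0.632 z 0.054
20 0.72 y -0.661 z 0.072
21 0.675 y -0.690 z 0.091
22 0.63 y -0.718 z 0.111
23 0.585 y -0.745 z 0.132
24 0.54 y -0.771 z 0.155
25 0.495 y -0.796 z 0.179
26 0.45 y -0.820 z 0.203
27 0.405 y -0.842 z 0.229
28 0.36 y -0.864 z 0.256
29 0.315 y -0.884 z 0.284
30 0.27 y -0.903 z 0.313
31 0.225 y -0.921 z 0.342
32 0.18 y -0.937 z 0.373
33 0.135 y -0.952 z 0.404
34 0.09 y -0.966 z 0.435
35 0.045 y -0.978 z 0.467
36 0.0 y -0.988 z 0.500
```

```bash
python3 -m jog '[[0,-0.016,-0.006,0,0,0],[0,-0.033,-0.011,0,0,0],[0,-0.05,-0.016,0,0,0],[0,-0.066,-0.02,0,0,0],[0,-0.083,-0.024,0,0,0],[0,-0.099,-0.028,0,0,0],[0,-0.116,-0.031,0,0,0],[0,-0.133,-0.034,0,0,0]]'
```

```text
time: 17.2
tool_pos: [624.0, 38.2, 324.9]
tcp_rot: [179.8, -0.0, 90.5]
ft_force: [6.8, 1.4, 0.9]
finger_gap: 10.4
```

```bash
python3 -m jog '[[0,-0.034,-0.005,0,0,0],[0,-0.068,-0.008,0,0,0],[0,-0.103,-0.01,0,0,0],[0,-0.137,-0.01,0,0,0],[0,-0.172,-0.009,0,0,0],[0,-0.206,-0.006,0,0,0],[0,-0.24,-0.001,0,0,0],[0,-0.274,0.005,0,0,0],[0,-0.307,0.012,0,0,0],[0,-0.341,0.021,0,0,0]]'
python3 - <<'E'
from h import *
snap("wrist","w8");snap("side","s8")
E
```

```text
time: 18.2
tool_pos: [538.6, 37.7, 320.8]
tcp_rot: [179.7, -0.0, 90.6]
ft_force: [1.3, 2.1, 18.2]
finger_gap: 10.4
```

View pics/s8.png

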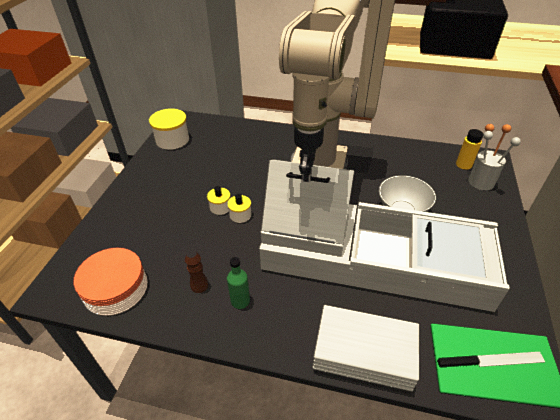

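View pics/w8.png

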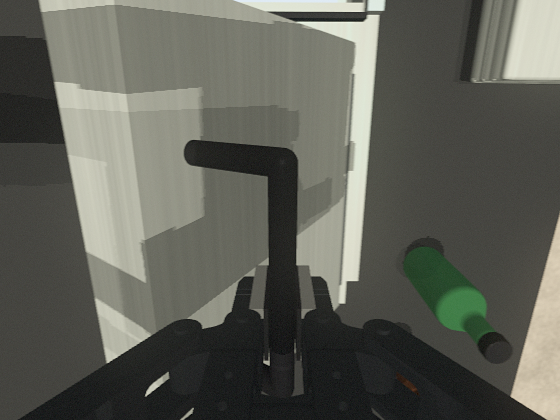

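```bash
python3 -m jog '[[0,-0.032,0.004,0,0,0],[0,-0.065,0.013,0,0,0],[0,-0.096,0.026,0,0,0],[0,-0.127,0.041,0,0,0],[0,-0.158,0.057,0,0,0]]'
```

```text
time: 18.8
tool_pos: [498.6, 37.4, 304.7]
tcp_rot: [179.9, -0.0, 90.6]
ft_force: [5.3, 2.0, -0.1]
finger_gap: 9.5
```

```bash
python3 -m jog '[[0,-0.029,0.018,0,0,0],[0,-0.058,0.037,0,0,0],[0,-0.086,0.057,0,0,0],[0,-0.113,0.078,0,0,0],[0,-0.139,0.101,0,0,0],[0,-0.164,0.125,0,0,0],[0,-0.188,0.149,0,0,0]]'
```

```text
time: 19.5
tool_pos: [451.5, 37.1, 267.6]
tcp_rot: [179.9, -0.1, 90.6]
ft_force: [9.0, 3.6, -3.4]
finger_gap: 9.8
```

```bash
python3 -m jog '[[0,-0.019,0.029,0,0,0],[0,-0.04,0.057,0,0,0],[0,-0.06,0.085,0,0,0],[0,-0.079,0.114,0,0,0],[0,-0.097,0.143,0,0,0],[0,-0.113,0.174,0,0,0],[0,-0.113,0.174,0,0,0]]'
```

```text
time: 20.2
tool_pos: [422.1, 36.7, 222.4]
tcp_rot: [-179.9, -0.0, 90.6]
ft_force: [4.3, 4.7, -6.7]
finger_gap: 10.0
```

```bash
python3 -m jog '[[0,-0.008,0.015,0,0,0],[0,-0.015,0.031,0,0,0],[0,-0.022,0.046,0,0,0],[0,-0.029,0.062,0,0,0],[0,-0.035,0.078,0,0,0],[0,-0.04,0.09,0,0,0],[0,-0.044,0.1,0,0,0],[0,-0.047,0.11,0,0,0]]'
```

```text
time: 21.0
tool_pos: [412.3, 36.6, 197.0]
tcp_rot: [179.8, -0.0, 90.5]
ft_force: [8.4, 3.0, 14.2]
finger_gap: 9.8
```

```bash
python3 -m jog '[[0,0.002,0.006,0,0,0],[0,0.004,0.012,0,0,0],[0,0.006,0.016,0,0,0],[0,0.006,0.016,0,0,0]]'
python3 - <<'E'
from h import *
snap("side","s9")
S=snap("side")
im=cv2.cvtColor(S["pixels"],cv2.COLOR_RGB2BGR); cv2.imwrite("pics/sE.png",cv2.resize(im[165:290,255:380],None,fx=4.5,fy=4.5,interpolation=cv2.INTER_CUBIC))
E
```

```text
time: 21.4
tool_pos: [412.6, 36.5, 196.7]
tcp_rot: [179.9, -0.0, 90.6]
ft_force: [-15.6, 4.1, 35.1]
finger_gap: 9.7
```

View pics/sE.png

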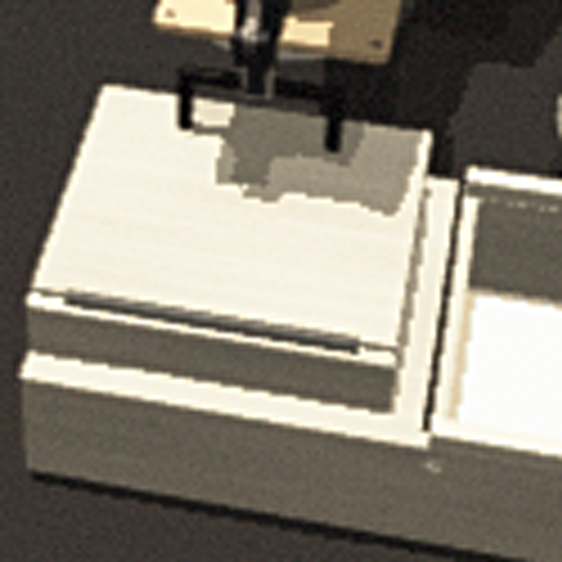

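```bash
python3 -m jog '[[0,-0.006,-0.012,0,0,0],[0,-0.006,-0.012,0,0,0],[0,-0.006,-0.012,0,0,0],[0,-0.006,-0.012,0,0,0],[0,-0.006,-0.012,0,0,0],[0,-0.006,-0.012,0,0,0]]' 0.45
python3 -m jog '[[0,0,-0.1,0,0,0],[0,0,-0.2,0,0,0],[0,0,-0.3,0,0,0],[0,0,-0.4,0,0,0],[0,0,-0.45,0,0,0],[0,0,-0.45,0,0,0]]'
python3 - <<'E'
from h import *
snap("side","s10");snap("wrist","w10")
T=snap("side")
p=[(105,88),(430,133),(30,300),(400,358)]
for u,v in p:
    q=(255+u/4.5-.4,165+v/4.5-.4); print(onz(T,q,170).round(1))
E
```

```text
time: 22.1
tool_pos: [410.9, 36.1, 195.3]
tcp_rot: [-180.0, 0.0, 90.5]
ft_force: [-0.2, -0.5, 0.1]
finger_gap: 38.1
time: 22.7
tool_pos: [412.0, 36.1, 309.9]
tcp_rot: [179.8, 0.0, 90.5]
ft_force: [0.0, -0.4, -0.4]
finger_gap: 37.9
[385.1 -83.5 170. ]
[380.4 162.  170. ]
[608.  -81.2 170. ]
[602.9 168.6 170. ]
```

View pics/w10.png

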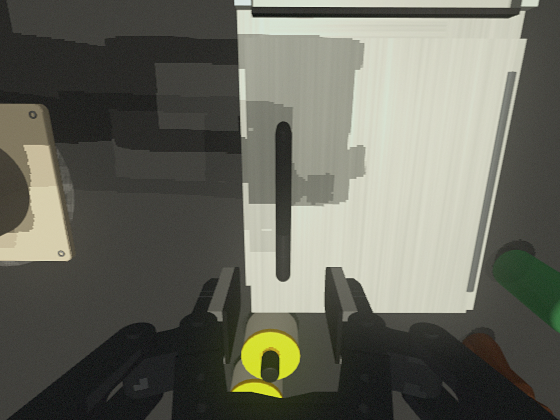

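View pics/s10.png

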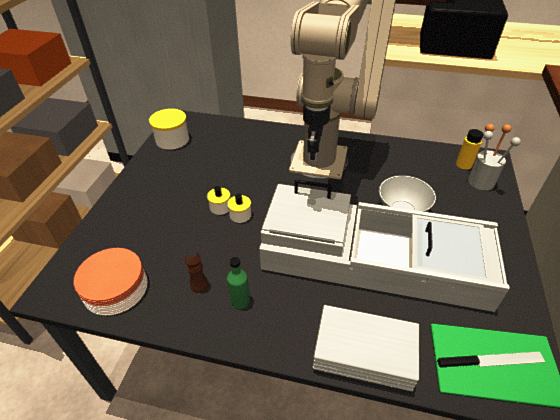

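```bash
python3 -m jog '[[0,0,0,0,0,0],[0.1,0.1,0.1,0,0,0],[0.216,0.152,0.3,0,0,0],[0.216,0.152,0.48,0,0,0],[0.216,0.152,0.5,0,0,0],[0.216,0.152,0.5,0,0,0],[0.216,0.152,0.5,0,0,0]]' 0 40
python3 -m jog '[[0,0,0.02,0,0,0],[0,0,0.04,0,0,0],[0,0,0.05,0,0,0],[0,0,0.06,0,0,0],[0,0,0.06,0,0,0]]'
```

```text
time: 23.55
tool_pos: [449.5, 90.1, 185.4]
tcp_rot: [179.9, -0.0, 90.5]
ft_force: [0.2, -0.9, 0.7]
finger_gap: -0.1
time: 24.05
tool_pos: [448.4, 90.4, 167.9]
tcp_rot: [-180.0, 0.0, 90.5]
ft_force: [-0.8, 0.3, -0.7]
finger_gap: 0.2
```

```bash
python3 -m jog '[[0,0,0.01,0,0,0],[0,0,0.02,0,0,0],[0,0,0.025,0,0,0],[0,0,0.03,0,0,0],[0,0,0.03,0,0,0]]'
```

```text
time: 24.55
tool_pos: [448.4, 90.5, 160.4]
tcp_rot: [-180.0, 0.0, 90.5]
ft_force: [-0.3, -0.4, -0.6]
finger_gap: -0.2
```

```bash
python3 -m jog '[[0,0,0.008,0,0,0],[0,0,0.016,0,0,0],[0,0,0.016,0,0,0]]'; python3 -m jog '[[0,0,0.008,0,0,0],[0,0,0.016,0,0,0],[0,0,0.016,0,0,0]]'
python3 - <<'E'
from h import *
snap("side","s11")
E
```

```text
time: 24.85
tool_pos: [448.4, 90.5, 156.3]
tcp_rot: [-180.0, 0.0, 90.5]
ft_force: [-0.7, -0.7, 0.1]
finger_gap: -0.0
time: 25.15
tool_pos: [450.0, 90.6, 153.5]
tcp_rot: [179.8, -0.0, 90.5]
ft_force: [5.9, 0.0, 2.1]
finger_gap: 0.3
```

View pics/s11.png

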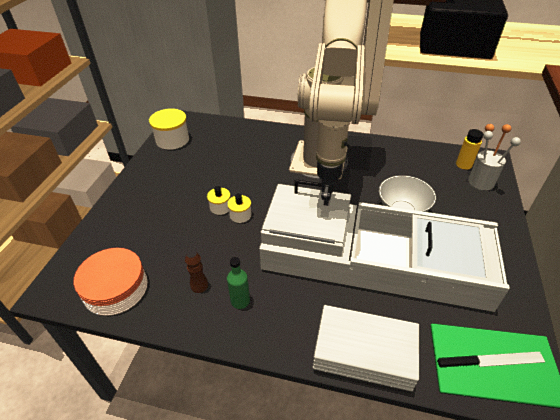

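```bash
python3 -m jog '[[0,0,-0.1,0,0,0],[0,0,-0.3,0,0,0],[0,-0.1,-0.5,0,0,0],[0,-0.2,-0.6,0,0,0],[0,-0.3,-0.65,0,0,0],[0,-0.4,-0.65,0,0,0],[0,-0.4,-0.65,0,0,0],[0,-0.4,-0.65,0,0,0]]' 0.5
python3 - <<'E'
from h import *
snap("wrist","w12")
E
```

```text
time: 26.0
tool_pos: [348.7, 89.6, 315.3]
tcp_rot: [179.9, -0.0, 90.5]
ft_force: [-0.1, -1.1, -0.5]
finger_gap: 42.8
```

View pics/w12.png

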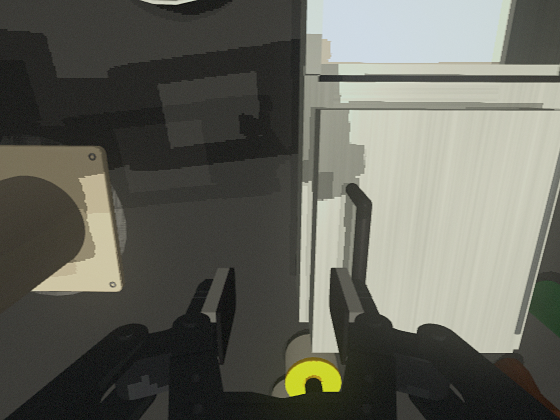

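```bash
python3 - <<'E'
from h import *
W=snap("wrist"); p,q=pose()
T=np.eye(4);T[:3,:3]=q.as_matrix();T[:3,3]=p
C=np.linalg.inv(T)@W["extrinsics"]
np.save("C.npy",C)
T2=np.eye(4);T2[:3,:3]=R.from_euler("xyz",[179.8,0,90.5],degrees=True).as_matrix();T2[:3,3]=[412,36.1,309.9]
W2=dict(W);W2["extrinsics"]=T2@C
print("bar end",tri(W,(367,204),W2,(283,127)))
# plate front-left corner
print("plate corner",tri(W,(317,110),W2,(239,39)) )
print("plate corner2",tri(W,(313,352),W2,(252,313)) )
for z in (165,170,175,180):print(onz(W,(317,110),z),onz(W,(313,352),z),onz(W2,(239,39),z))
E
```

```text
bar end (array([411.49890067,  98.12338471, 230.41267398]), np.float64(1.8536818760857994))
plate corner (array([377.37086465, 161.61620756, 167.73877019]), np.float64(0.33618860968214065))
plate corner2 (array([383.01121584, -89.84966067, 164.18895651]), np.float64(1.768323539235311))
[377.74006038 161.67665038 165.        ] [383.3291674  -88.20229047 165.        ] [376.96230744 161.89775003 165.        ]
[377.26625239 161.79925265 170.        ] [382.76577403 -84.07448652 170.        ] [377.51066027 161.1485166  170.        ]
[376.79244441 161.92185492 175.        ] [382.20238066 -79.94668257 175.        ] [378.05901309 160.39928318 175.        ]
[376.31863642 162.04445719 180.        ] [381.6389873  -75.81887863 180.        ] [378.60736592 159.65004976 180.        ]
```

```bash
python3 - <<'E'
from h import *
print(togo((497.5,416,230),(180,0,180.2)))
E
python3 -m jog '[[0.12,0.06,0,0,0,-0.05],[0.24,0.12,0,0,0,-0.1],[0.36,0.18,0,0,0,-0.15],[0.5,0.24,0,0,0,-0.2],[0.64,0.3,0,0,0,-0.25],[0.78,0.36,0,0,0,-0.3],[0.9,0.42,0,0,0,-0.35],[1,0.48,0,0,0,-0.4],[1,0.55,0,0,0,-0.45],[1,0.6,0,0,0,-0.498]]'
python3 - <<'E'
from h import *
print(togo((497.5,416,180),(180,0,180.2)))
E
```

```text
[ 1.3003e+00  6.0670e-01  3.3820e-01 -2.0000e-04 -1.0000e-04 -4.9820e-01]
time: 27.1
tool_pos: [497.3, 341.8, 312.8]
tcp_rot: [-179.9, -0.1, 176.9]
ft_force: [0.5, -1.0, 0.4]
finger_gap: 42.7
[ 1.370e-02  2.972e-01  5.307e-01 -5.000e-04 -8.000e-04 -1.840e-02]
```

```bash
python3 -m jog '[[0.005,0.15,0.1,0,0,-0.018],[0.01,0.28,0.2,0,0,-0.018],[0.014,0.297,0.35,0,0,-0.018],[0.014,0.297,0.5,0,0,-0.018],[0.014,0.297,0.53,0,0,-0.018],[0.014,0.297,0.53,0,0,-0.018]]'
python3 - <<'E'
from h import *
snap("wrist","w13");snap("side","s13")
E
```

```text
time: 27.7
tool_pos: [496.4, 414.3, 179.8]
tcp_rot: [-179.8, -0.2, 179.7]
ft_force: [0.7, 0.0, -0.4]
finger_gap: 42.8
```

View pics/w13.png

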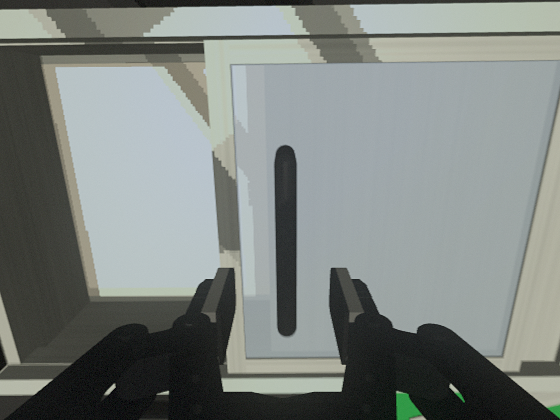

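```bash
python3 -m jog '[[0,0,0.08,0,0,0],[0,0,0.14,0,0,0],[0,0,0.17,0,0,0],[0,0,0.17,0,0,0],[0,0.03,0.17,0,0,0],[0,0.06,0.17,0,0,0],[0,0.08,0.17,0,0,0],[0,0.1,0.17,0,0,0],[0,0.1,0.17,0,0,0]]'
```

```text
time: 28.7
tool_pos: [497.8, 441.3, 141.0]
tcp_rot: [179.9, 0.1, 179.8]
ft_force: [0.5, -1.4, 2.9]
finger_gap: 42.7
```

```bash
python3 -m jog '[[0,0.02,0,0,0,0],[0,0.04,0,0,0,0],[0,0.05,0,0,0,0],[0,0.05,0,0,0,0]]';python3 -m jog '[[0,0.02,0,0,0,0],[0,0.03,0,0,0,0],[0,0.03,0,0,0,0]]'
python3 - <<'E'
from h import *
snap("wrist","w14");snap("side","s14")
E
```

```text
time: 29.1
tool_pos: [497.7, 453.4, 140.8]
tcp_rot: [180.0, 0.0, 179.7]
ft_force: [-0.3, -1.9, 4.6]
finger_gap: 42.9
time: 29.4
tool_pos: [497.7, 460.9, 140.7]
tcp_rot: [180.0, 0.0, 179.7]
ft_force: [-1.0, -1.9, 3.8]
finger_gap: 42.9
```

View pics/w14.png

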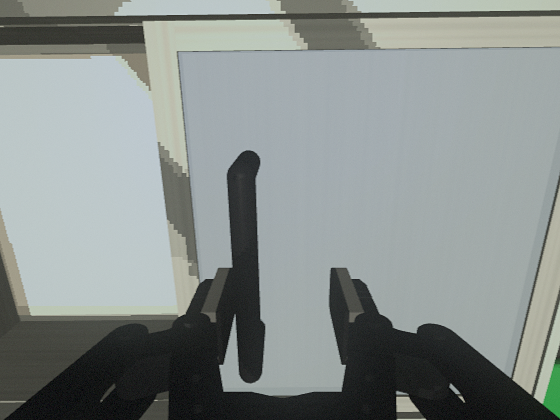

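```bash
python3 -m jog '[[0,0.01,-0.012,0,0,0],[0,0.03,-0.012,0,0,0],[0,0.05,-0.012,0,0,0],[0,0.05,-0.012,0,0,0]]';python3 -m jog '[[0,0.02,0,0,0,0],[0,0.03,0,0,0,0],[0,0.03,0,0,0,0]]'
python3 - <<'E'
from h import *
W=snap("wrist","w15");
E
```

```text
time: 29.9
tool_pos: [497.7, 473.8, 143.5]
tcp_rot: [179.9, 0.0, 179.7]
ft_force: [-0.4, -1.2, 4.8]
finger_gap: 42.7
time: 30.2
tool_pos: [497.2, 480.9, 142.5]
tcp_rot: [180.0, -0.0, 179.7]
ft_force: [-0.7, 0.4, 0.3]
finger_gap: 42.6
```

View pics/w15.png

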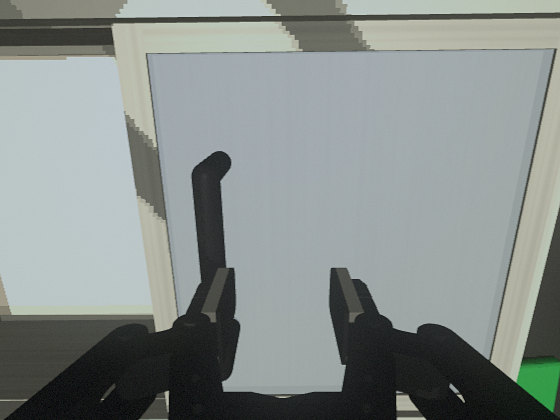

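```bash
python3 - <<'E'
from h import *
W=snap("wrist")
for p in[(208,180),(212,250)]: print(onz(W,p,160))
for p in[(113,28),(160,310)]: print("lead",onz(W,p,126))
S=snap("side","s15")
E
```

```text
[449.06369479 449.57266897 160.        ]
[481.14377045 449.10207306 160.        ]
lead [385.39433964 403.76800325 126.        ]
lead [534.40012763 408.41015881 126.        ]
```

```bash
python3 -m jog '[[0,0.02,-0.15,0,0,0],[0,0.02,-0.35,0,0,0],[0,-0.1,-0.55,0,0,0],[0.1,-0.3,-0.6,0,0,0],[0.2,-0.5,-0.6,0,0,0],[0.2,-0.7,-0.6,0,0,0],[0.2,-0.9,-0.6,0,0,0],[0.2,-1,-0.6,0,0,0],[0.2,-1,-0.6,0,0,0]]'
python3 - <<'E'
from h import *
snap("wrist","w16");T=snap("top","t16");S=snap("side","s16")
for n,s in(("top",T),("side",S)):
    b,m,l=blobs(s,[20,100,90],[36,255,255],60)
    print(n,[(c,st[:5].tolist(),onz(s,c,65).round(1)) for c,st in b])
E
```

```text
time: 31.25
tool_pos: [446.6, 226.4, 293.7]
tcp_rot: [-179.9, 0.1, 179.5]
ft_force: [-0.2, 0.4, 0.6]
finger_gap: 42.9
top [(array([346.3, 247.8]), [331, 232, 32, 32, 704], array([ 396.1, -227.6,   65. ])), (array([378.2, 256. ]), [363, 241, 32, 31, 706], array([ 373.6, -314.2,   65. ])), (array([529.6, 398.2]), [499, 373, 61, 47, 2512], array([   2.4, -699.3,   65. ]))]
side [(array([532.7,  32.4]), [500, 22, 60, 17, 332], array([-1464.7,  1080.1,    65. ])), (array([319.2,  74.4]), [309, 66, 24, 16, 229], array([-638.7, -110.1,   65. ])), (array([166.9, 118.6]), [148, 108, 38, 23, 642], array([ -62.3, -719.5,   65. ])), (array([467.7, 154.1]), [456, 136, 26, 34, 398], array([-86.5, 597.9,  65. ])), (array([228.7, 199.9]), [207, 187, 45, 25, 539], array([ 393.4, -267.9,   65. ]))]
```

View pics/t16.png

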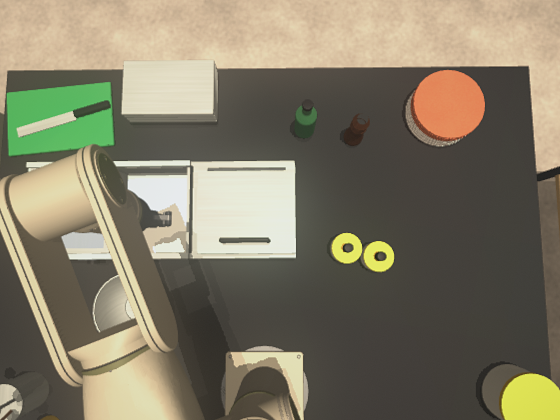

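View pics/w16.png

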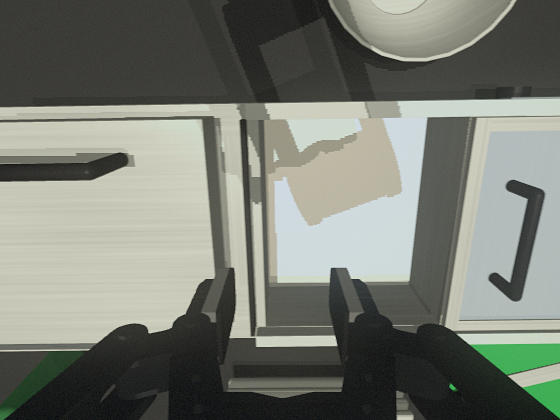

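```bash
python3 - <<'E'
from h import *
W=snap("wrist")
for p in[(278,282),(411,282),(426,118),(264,118)]: print("floor",p,onz(W,p,12.5).round(1),"deck",onz(W,p,115).round(1))
for p in[(472,118),(440,318),(267,118),(258,325),(253,330)]: print("deck",p,onz(W,p,115).round(1))
for p in[(480,118),(456,318)]: print("lead",p,onz(W,p,126).round(1))
print(togo((396,-228,200),(180,0,180)))
E
```

```text
floor (278, 282) [612.4 224.3  12.5] deck [555.5 225.8 115. ]
floor (411, 282) [613.9 413.7  12.5] deck [556.6 371.4 115. ]
floor (426, 118) [388.4 407.7  12.5] deck [383.4 366.8 115. ]
floor (264, 118) [387.1 209.4  12.5] deck [382.3 214.4 115. ]
deck (472, 118) [383.6 410.1 115. ]
deck (440, 318) [602.8 409.3 115. ]
deck (267, 118) [382.4 217.2 115. ]
deck (258, 325) [610.5 202.4 115. ]
deck (253, 330) [617.2 196.4 115. ]
lead (480, 118) [383.1 411.6 126. ]
lead (456, 318) [595.3 421.1 126. ]
[ 1.9320e-01 -1.8378e+00  3.7180e-01  2.0000e-04  0.0000e+00 -1.5000e-03]
```

```bash
python3 -m jog '[[0.05,-0.1,0,0,0,0],[0.1,-0.25,0,0,0,0],[0.15,-0.4,0,0,0,0],[0.19,-0.55,0,0,0,0],[0.19,-0.7,0,0,0,0],[0.19,-0.85,0,0,0,0],[0.19,-1,0,0,0,0]]' 0.6 60
python3 -m jog '[[0,-0.15,0,0,0,0],[0,-0.3,0,0,0,0],[0,-0.45,0,0,0,0],[0,-0.6,0,0,0,0],[0,-0.75,0.1,0,0,0],[0,-0.84,0.25,0,0,0],[0,-0.84,0.3,0,0,0],[0,-0.84,0.3,0,0,0]]'
python3 - <<'E'
from h import *
snap("wrist","w17");T=snap("top","t17")
b,m,l=blobs(T,[20,100,90],[36,255,255],60)
print([(c,st[:5].tolist(),onz(T,c,65).round(1)) for c,st in b])
print(togo((396,-228,58),(180,0,180)))
E
```

```text
time: 32.15
tool_pos: [397.9, -19.5, 293.3]
tcp_rot: [180.0, 0.0, 179.9]
ft_force: [0.8, -0.0, 0.1]
finger_gap: 51.5
time: 32.95
tool_pos: [395.9, -227.7, 215.4]
tcp_rot: [179.8, -0.3, 179.7]
ft_force: [-0.5, 0.2, 0.4]
finger_gap: 51.1
[(array([377.2, 267.4]), [365, 263, 24, 9, 132], array([ 342.7, -310.6,   65. ])), (array([529.7, 398.2]), [499, 373, 61, 47, 2502], array([   2.4, -699.6,   65. ]))]
[ 6.300e-03  1.000e-03  6.442e-01  1.000e-04  2.000e-04 -1.100e-03]
```

View pics/w17.png

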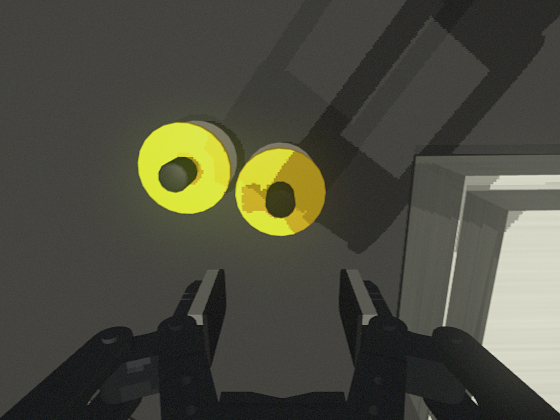

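```bash
python3 - <<'E'
from h import *
W=snap("wrist")
b,m,l=blobs(W,[15,100,60],[36,255,255],60)
for c,st in b: print(c,st)
for st in [b_[1] for b_ in b]:
    print(onz(W,(st[0]+st[2]/2,st[1]+st[3]/2),65).round(1))
print("knob tops",onz(W,(281,199),95),onz(W,(176,175),95))
E
```

```text
[232.7 174.3] [  140   118   187   114 11941]
[ 382.5 -272.6   65. ]
knob tops [ 397.2234436  -229.06208553   95.        ] [ 376.17151893 -316.12530852   95.        ]
```

```bash
python3 -m jog '[[0,-0.003,0.15,0,0,0],[0,-0.003,0.3,0,0,0],[0,-0.003,0.45,0,0,0],[0,-0.003,0.55,0,0,0],[0,-0.003,0.6,0,0,0],[0,-0.003,0.62,0,0,0],[0,-0.003,0.62,0,0,0],[0,-0.003,0.62,0,0,0]]'
python3 -m jog '[[0,0,0,0,0,0],[0,0,0,0,0,0],[0,0,0,0,0,0],[0,0,0,0,0,0],[0,0,0,0,0,0],[0,0,0,0,0,0]]' 0 70
```

```text
time: 33.9
tool_pos: [398.0, -230.7, 65.1]
tcp_rot: [-179.9, 0.1, 179.7]
ft_force: [1.3, 0.1, 0.9]
finger_gap: 51.3
time: 34.5
tool_pos: [397.7, -230.3, 64.7]
tcp_rot: [-180.0, 0.1, 179.7]
ft_force: [-0.4, 3.4, 7.4]
finger_gap: 23.1
```

```bash
python3 -m jog '[[0,0,-0.05,0,0,0],[0,0,-0.2,0,0,0],[0,0,-0.35,0,0,0],[0,0,-0.5,0,0,0],[0,0,-0.65,0,0,0],[0,0,-0.8,0,0,0],[0,0,-0.95,0,0,0],[0,0,-1,0,0,0],[0,0,-1,0,0,0]]'
python3 - <<'E'
from h import *
W=snap("wrist","w18")
print(togo((552,300,320),(180,0,180.2)))
E
```

```text
time: 35.4
tool_pos: [397.4, -230.6, 315.3]
tcp_rot: [-179.9, 0.2, 179.7]
ft_force: [0.5, -0.8, -3.5]
finger_gap: 23.2
[-6.1050e-01  2.1235e+00 -2.8900e-02 -1.0000e-04  1.0000e-04 -2.7000e-03]
```

View pics/w18.png

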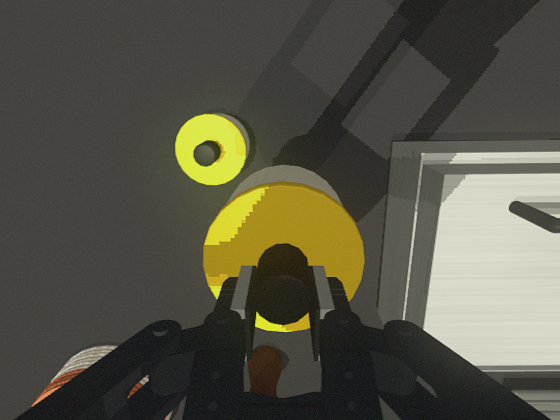

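```bash
python3 -m jog '[[0,0.05,0,0,0,0],[0,0.15,0,0,0,0],[0,0.28,0,0,0,0],[0,0.42,0,0,0,0],[0,0.57,0,0,0,0],[0,0.72,0,0,0,0],[0,0.87,0,0,0,0],[0,1,0,0,0,0]]'
python3 -m jog '[[-0.05,0.15,0,0,0,0],[-0.15,0.3,0,0,0,0],[-0.25,0.45,0,0,0,0],[-0.35,0.6,0,0,0,0],[-0.45,0.75,0,0,0,0],[-0.55,0.9,0,0,0,0],[-0.61,1,0,0,0,0],[-0.61,1,0,0,0,0]]'
python3 - <<'E'
from h import *
W=snap("wrist","w19")
print(togo((552,300,100),(180,0,180.2)))
E
```

```text
time: 36.25
tool_pos: [396.3, 22.4, 310.6]
tcp_rot: [180.0, -0.2, 179.8]
ft_force: [-0.2, -1.1, -3.0]
finger_gap: 23.2
time: 37.05
tool_pos: [550.5, 272.5, 308.2]
tcp_rot: [-179.9, -0.4, 179.9]
ft_force: [-0.6, -0.8, -3.2]
finger_gap: 23.2
[-1.290e-02  1.185e-01  8.352e-01 -7.000e-04 -2.100e-03 -1.900e-03]
```

View pics/w19.png

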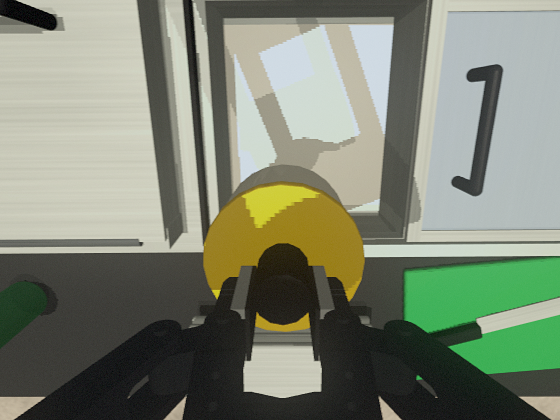

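```bash
python3 - <<'E'
from h import *
W=snap("wrist")
for p in[(380,212),(393,22),(223,24)]: print("floor",onz(W,p,12.5).round(1))
for p in[(405,238),(428,2),(204,2)]: print("deck",onz(W,p,115).round(1))
E
```

```text
floor [614.6 405.   12.5]
floor [381.3 401.1  12.5]
floor [382.7 201.7  12.5]
deck [612.5 404.9 115. ]
deck [385.5 402.  115. ]
deck [384.8 201.1 115. ]
```

```bash
python3 -m jog '[[-0.008,0.118,0,0,0,0],[-0.008,0.118,0.05,0,0,0],[-0.008,0.118,0.2,0,0,0],[-0.008,0.118,0.35,0,0,0],[-0.008,0.118,0.5,0,0,0],[-0.008,0.118,0.65,0,0,0],[-0.008,0.118,0.78,0,0,0],[-0.008,0.118,0.86,0,0,0],[-0.008,0.118,0.88,0,0,0],[-0.008,0.118,0.88,0,0,0]]'
python3 -m jog '[[0,0,0.01,0,0,0],[0,0,0.02,0,0,0],[0,0,0.03,0,0,0],[0,0,0.035,0,0,0],[0,0,0.04,0,0,0],[0,0,0.04,0,0,0]]'
```

```text
time: 38.15
tool_pos: [552.5, 297.6, 92.2]
tcp_rot: [-179.9, -0.1, 179.7]
ft_force: [0.3, 0.1, -3.2]
finger_gap: 23.2
time: 38.75
tool_pos: [553.6, 298.7, 83.0]
tcp_rot: [-180.0, -0.0, 179.7]
ft_force: [0.0, 0.5, -3.5]
finger_gap: 23.0
```

```bash
python3 -m jog '[[0,0,0.01,0,0,0],[0,0,0.016,0,0,0],[0,0,0.021,0,0,0],[0,0,0.021,0,0,0]]'
python3 -m jog '[[0,0,0.004,0,0,0],[0,0,0.004,0,0,0],[0,0,0.004,0,0,0]]'
```

```text
time: 39.15
tool_pos: [553.6, 298.7, 77.6]
tcp_rot: [-180.0, -0.0, 179.7]
ft_force: [-0.6, -0.4, -3.6]
finger_gap: 22.9
time: 39.45
tool_pos: [553.8, 298.8, 77.0]
tcp_rot: [180.0, 0.0, 179.7]
ft_force: [0.7, 0.4, -2.3]
finger_gap: 23.2
```

```bash
python3 -m jog '[[0,0,0.004,0,0,0],[0,0,0.004,0,0,0],[0,0,0.004,0,0,0]]'
python3 -m jog '[[0,0,0,0,0,0],[0,0,0,0,0,0],[0,0,0,0,0,0],[0,0,0,0,0,0]]' 0.55
python3 -m jog '[[0,0,-0.05,0,0,0],[0,0,-0.2,0,0,0],[0,0,-0.35,0,0,0],[0,0,-0.5,0,0,0],[0.1,0,-0.65,0,0,0],[0.2,-0.1,-0.8,0,0,0],[0.3,-0.2,-0.9,0,0,0],[0.4,-0.3,-0.9,0,0,0],[0.5,-0.4,-0.9,0,0,0],[0.6,-0.5,-0.9,0,0,0]]'
python3 - <<'E'
from h import *
snap("wrist","w20");T=snap("top","t20")
b,m,l=blobs(T,[20,100,90],[36,255,255],30)
print([(c,st[:5].tolist(),onz(T,c,65).round(1)) for c,st in b])
E
```

```text
time: 39.75
tool_pos: [554.2, 299.1, 76.8]
tcp_rot: [180.0, 0.1, 179.7]
ft_force: [-1.2, 0.6, 4.1]
finger_gap: 23.3
time: 40.15
tool_pos: [553.7, 298.6, 75.8]
tcp_rot: [-180.0, -0.0, 179.7]
ft_force: [0.3, -0.0, -0.2]
finger_gap: 47.0
time: 41.15
tool_pos: [402.2, 173.7, 302.3]
tcp_rot: [180.0, 0.1, 179.7]
ft_force: [0.0, -0.3, -0.3]
finger_gap: 47.0
[(array([159.9, 189.9]), [144, 177, 27, 30, 419], array([559.1, 291.6,  65. ])), (array([378.2, 256. ]), [363, 241, 32, 31, 702], array([ 373.6, -314.2,   65. ])), (array([529.6, 398.2]), [499, 373, 61, 47, 2513], array([   2.4, -699.3,   65. ])), (array([ 49.9, 417.9]), [42, 416, 17, 4, 48], array([-53.4, 566.6,  65. ]))]
```

View pics/w20.png

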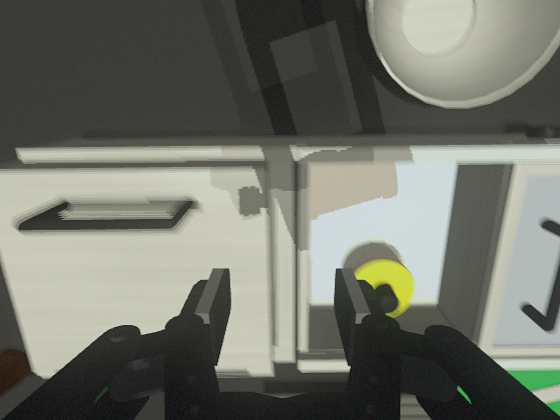

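View pics/t20.png

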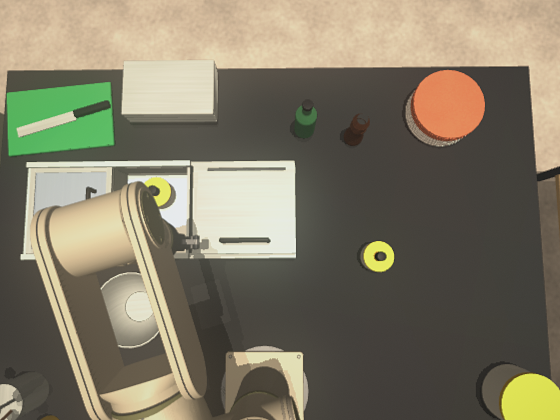

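```bash
python3 -m jog '[[0,-0.1,0,0,0,0],[0,-0.25,0,0,0,0],[0,-0.4,0,0,0,0],[0,-0.55,0,0,0,0],[0,-0.7,0,0,0,0],[0,-0.85,0,0,0,0],[0,-1,0,0,0,0]]' 0.6 70
python3 -m jog '[[0.02,-0.15,0,0,0,0],[0.05,-0.3,0,0,0,0],[0.08,-0.45,0,0,0,0],[0.11,-0.6,0,0,0,0],[0.11,-0.75,0.1,0,0,0],[0.11,-0.9,0.25,0,0,0],[0.11,-0.95,0.35,0,0,0],[0.11,-0.95,0.35,0,0,0]]'
python3 - <<'E'
from h import *
W=snap("wrist","w21")
b,m,l=blobs(W,[15,100,60],[36,255,255],60)
for c,st in b: print(c,st,onz(W,(st[0]+st[2]/2,st[1]+st[3]/2),65).round(1))
print(togo((375,-315,64),(180,0,180)))
E
```

```text
time: 41.95
tool_pos: [402.1, -77.0, 302.0]
tcp_rot: [-180.0, 0.1, 179.7]
ft_force: [1.8, 1.0, -0.1]
finger_gap: 51.4
time: 42.75
tool_pos: [371.3, -312.9, 209.3]
tcp_rot: [179.7, -0.3, 179.6]
ft_force: [-0.0, 0.7, -0.8]
finger_gap: 51.1
[278.1 195. ] [ 232  151   93   89 6510] [ 372.6 -315.3   65. ]
[-0.0124 -0.0117  0.5915  0.001  -0.0009 -0.0021]
```

View pics/w21.png

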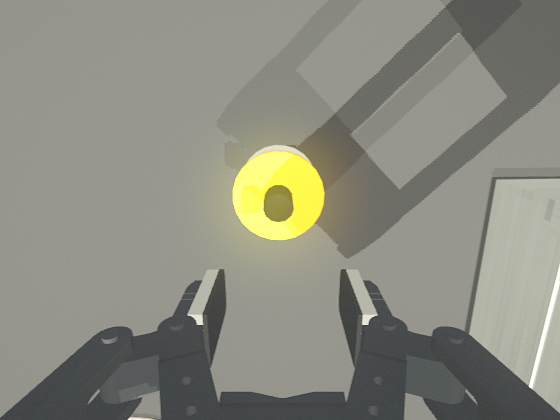

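Tub centred at pixel (278,195) → (373.3, −315). Descend and grasp.

```bash
python3 -m jog '[[-0.008,-0.009,0.15,0,0,0],[-0.008,-0.009,0.3,0,0,0],[-0.008,-0.009,0.45,0,0,0],[-0.008,-0.009,0.54,0,0,0],[-0.008,-0.009,0.58,0,0,0],[-0.008,-0.009,0.585,0,0,0],[-0.008,-0.009,0.585,0,0,0],[-0.008,-0.009,0.585,0,0,0]]'
python3 -m jog '[[0,0,0,0,0,0],[0,0,0,0,0,0],[0,0,0,0,0,0],[0,0,0,0,0,0],[0,0,0,0,0,0],[0,0,0,0,0,0]]' 0 70
python3 -m jog '[[0,0,-0.05,0,0,0],[0,0,-0.2,0,0,0],[0,0,-0.35,0,0,0],[0,0,-0.5,0,0,0],[0,0,-0.65,0,0,0],[0,0,-0.8,0,0,0],[0,0,-0.95,0,0,0],[0,0,-1,0,0,0],[0,0,-1,0,0,0]]'
```

```text
time: 43.6
tool_pos: [376.6, -316.2, 69.6]
tcp_rot: [-179.9, 0.1, 179.7]
ft_force: [0.2, -0.9, 0.1]
finger_gap: 51.3
time: 44.2
tool_pos: [375.9, -316.1, 68.6]
tcp_rot: [-179.9, 0.1, 179.7]
ft_force: [-1.0, 0.8, 6.5]
finger_gap: 23.0
time: 45.1
tool_pos: [375.8, -315.7, 319.1]
tcp_rot: [-179.9, 0.1, 179.7]
ft_force: [-0.4, -0.6, -3.2]
finger_gap: 22.8
```

```bash
python3 -m jog '[[0,0.05,0,0,0,0],[0,0.15,0,0,0,0],[0,0.28,0,0,0,0],[0,0.42,0,0,0,0],[0,0.57,0,0,0,0],[0,0.72,0,0,0,0],[0,0.87,0,0,0,0],[0,1,0,0,0,0]]'
python3 -m jog '[[0,0.15,0,0,0,0],[0,0.3,0,0,0,0],[0,0.45,0,0,0,0],[0,0.6,0,0,0,0],[-0.05,0.75,0,0,0,0],[-0.1,0.9,0,0,0,0],[-0.15,1,0,0,0,0],[-0.15,1,0,0,0,0]]'
python3 - <<'E'
from h import *
W=snap("wrist","w22")
print(togo((443,302,90),(180,0,180.2)))
E
```

```text
time: 45.9
tool_pos: [374.9, -62.6, 314.1]
tcp_rot: [179.9, -0.2, 179.7]
ft_force: [0.8, -0.4, -3.4]
finger_gap: 22.9
time: 46.7
tool_pos: [413.9, 187.5, 313.3]
tcp_rot: [-180.0, -0.3, 179.9]
ft_force: [-1.2, -0.6, -4.1]
finger_gap: 22.5
[-1.226e-01  4.660e-01  8.932e-01 -5.000e-04 -1.900e-03 -1.700e-03]
```

View pics/w22.png

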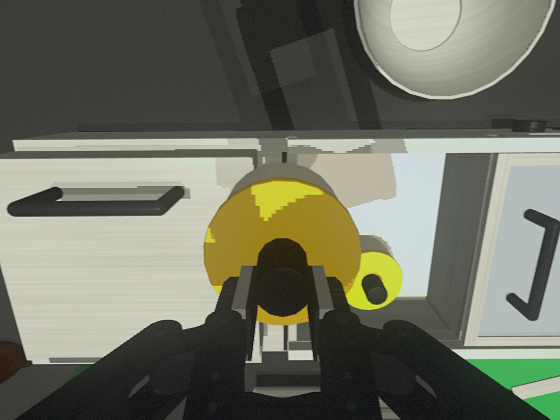

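```bash
python3 -m jog '[[-0.04,0.12,0,0,0,0],[-0.08,0.25,0,0,0,0],[-0.115,0.38,0,0,0,0],[-0.115,0.456,0,0,0,0],[-0.115,0.456,0,0,0,0],[-0.115,0.456,0,0,0,0],[-0.115,0.456,0.1,0,0,0],[-0.115,0.456,0.25,0,0,0],[-0.115,0.456,0.4,0,0,0],[-0.115,0.456,0.5,0,0,0]]'
python3 - <<'E'
from h import *
print(togo((442,301,92),(180,0,180.2)))
E
```

```text
time: 47.75
tool_pos: [443.0, 296.1, 188.7]
tcp_rot: [-179.9, -0.2, 179.6]
ft_force: [-0.6, 0.4, -5.0]
finger_gap: 22.7
[ 0.0026  0.0205  0.3866 -0.0008 -0.0011 -0.0032]
```

```bash
python3 -m jog '[[0.003,0.01,0.1,0,0,0],[0.003,0.01,0.2,0,0,0],[0.003,0.01,0.3,0,0,0],[0.003,0.01,0.36,0,0,0],[0.003,0.01,0.38,0,0,0],[0.003,0.01,0.39,0,0,0],[0.003,0.01,0.39,0,0,0]]'
python3 -m jog '[[0,0,0.01,0,0,0],[0,0,0.018,0,0,0],[0,0,0.022,0,0,0],[0,0,0.022,0,0,0]]'
```

```text
time: 48.45
tool_pos: [444.4, 301.1, 95.7]
tcp_rot: [180.0, 0.1, 179.7]
ft_force: [-0.3, -0.2, -4.1]
finger_gap: 22.4
time: 48.85
tool_pos: [443.7, 301.1, 89.2]
tcp_rot: [-180.0, -0.0, 179.7]
ft_force: [-0.1, -0.5, -3.8]
finger_gap: 22.8
```

```bash
python3 -m jog '[[0,0,0.01,0,0,0],[0,0,0.02,0,0,0],[0,0,0.027,0,0,0],[0,0,0.03,0,0,0],[0,0,0.03,0,0,0]]'
python3 -m jog '[[0,0,0.004,0,0,0],[0,0,0.006,0,0,0],[0,0,0.006,0,0,0]]'
```

```text
time: 49.35
tool_pos: [443.6, 301.0, 81.4]
tcp_rot: [-180.0, -0.0, 179.7]
ft_force: [0.3, 0.1, -4.4]
finger_gap: 22.4
time: 49.65
tool_pos: [444.1, 301.1, 80.8]
tcp_rot: [180.0, 0.0, 179.7]
ft_force: [-0.3, -1.8, 2.2]
finger_gap: 22.6
```

```bash
python3 -m jog '[[0,0,0,0,0,0],[0,0,0,0,0,0],[0,0,0,0,0,0],[0,0,0,0,0,0]]' 0.55
python3 -m jog '[[0,0,-0.05,0,0,0],[0,0,-0.2,0,0,0],[0,0,-0.35,0,0,0],[0,0,-0.5,0,0,0],[-0.1,0.1,-0.55,0,0,0],[-0.2,0.25,-0.55,0,0,0],[-0.21,0.4,-0.55,0,0,0],[-0.21,0.55,-0.55,0,0,0],[-0.21,0.6,-0.55,0,0,0],[-0.21,0.6,-0.55,0,0,0]]'
python3 - <<'E'
from h import *
W=snap("wrist","w23");snap("side","s23");snap("top","t23")
E
```

```text
time: 50.05
tool_pos: [443.9, 301.2, 80.4]
tcp_rot: [180.0, 0.0, 179.7]
ft_force: [0.4, -0.6, -0.9]
finger_gap: 47.0
time: 51.05
tool_pos: [496.5, 452.2, 217.9]
tcp_rot: [180.0, -0.0, 179.8]
ft_force: [0.2, -0.4, -0.0]
finger_gap: 46.8
```

View pics/w23.png

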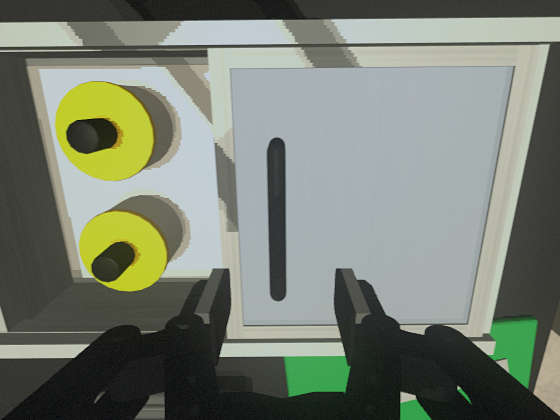

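View pics/s23.png

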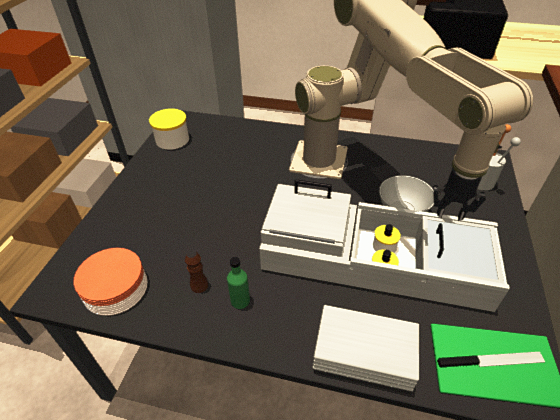

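View pics/t23.png

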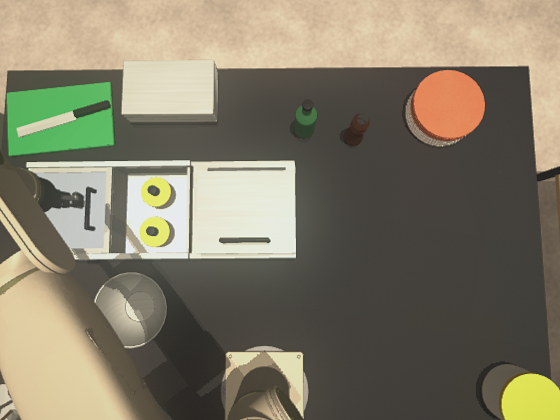

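```bash
python3 - <<'E'
from h import *
W=snap("wrist")
print([onz(W,p,160).round(1) for p in[(277,143),(278,215),(279,295)]])
print(togo((497.5,449,131)))
T=snap("top");print(proj(T,[497,449,160]))
E
```

```text
[array([442.5, 446.8, 160. ]), array([489.6, 446.9, 160. ]), array([549.9, 447.1, 160. ])]
[-0.0004 -0.0016  0.3487  0.      0.      0.    ]
[ 87.17589591 207.78636194]
```

```bash
python3 -m jog '[[0,-0.01,0.1,0,0,0],[0,-0.01,0.2,0,0,0],[0,-0.01,0.28,0,0,0],[0,-0.01,0.33,0,0,0],[0,-0.01,0.345,0,0,0],[0,-0.01,0.345,0,0,0],[0,-0.01,0.345,0,0,0]]'
python3 -m jog '[[0,0,0,0,0,0],[0,0,0,0,0,0],[0,0,0,0,0,0],[0,0,0,0,0,0],[0,0,0,0,0,0],[0,0,0,0,0,0]]' 0 50
```

```text
time: 52.0
tool_pos: [497.8, 448.6, 133.1]
tcp_rot: [179.9, 0.1, 179.7]
ft_force: [0.3, 0.1, 0.2]
finger_gap: 47.0
time: 52.6
tool_pos: [497.4, 448.7, 132.6]
tcp_rot: [179.9, 0.1, 179.7]
ft_force: [-1.2, -0.7, 5.9]
finger_gap: 9.8
```

```bash
python3 -m jog '[[0,-0.03,0,0,0,0],[-0.001,-0.09,0,0,0,0],[-0.001,-0.16,0,0,0,0],[-0.002,-0.23,0,0,0,0],[-0.002,-0.3,0,0,0,0],[-0.003,-0.37,0,0,0,0],[-0.003,-0.44,0,0,0,0],[-0.004,-0.51,0,0,0,0],[-0.004,-0.58,0,0,0,0],[-0.005,-0.63,0,0,0,0]]'
```

```text
time: 53.6
tool_pos: [498.4, 290.0, 132.5]
tcp_rot: [179.9, 0.1, 179.7]
ft_force: [2.7, 3.2, 4.6]
finger_gap: 9.5
```

```bash
python3 -m jog '[[-0.001,-0.05,0,0,0,0],[-0.001,-0.1,0,0,0,0],[-0.001,-0.14,0,0,0,0],[-0.001,-0.16,0,0,0,0],[-0.001,-0.17,0,0,0,0],[-0.001,-0.18,0,0,0,0],[-0.001,-0.18,0,0,0,0]]'
python3 -m jog '[[0,-0.01,0,0,0,0],[0,-0.02,0,0,0,0],[0,-0.03,0,0,0,0],[0,-0.03,0,0,0,0]]'
```

```text
time: 54.3
tool_pos: [498.7, 245.2, 132.5]
tcp_rot: [180.0, 0.2, 179.7]
ft_force: [3.2, 1.1, 5.7]
finger_gap: 9.7
time: 54.7
tool_pos: [498.7, 239.0, 132.5]
tcp_rot: [179.9, 0.2, 179.7]
ft_force: [4.4, 6.8, 4.8]
finger_gap: 9.8
```

```bash
python3 -m jog '[[0,-0.01,0,0,0,0],[0,-0.02,0,0,0,0],[0,-0.02,0,0,0,0]]'; python3 -m jog '[[0,-0.008,0,0,0,0],[0,-0.012,0,0,0,0],[0,-0.012,0,0,0,0]]'
```

```text
time: 55.0
tool_pos: [498.8, 238.8, 132.6]
tcp_rot: [179.4, 0.3, 179.8]
ft_force: [7.9, 29.3, -4.0]
finger_gap: 9.5
time: 55.3
tool_pos: [498.8, 238.8, 132.6]
tcp_rot: [179.1, 0.3, 179.9]
ft_force: [10.5, 41.9, -8.4]
finger_gap: 9.8
```

```bash
python3 -m jog '[[0,0.01,0,0,0,0],[0,0.02,0,0,0,0],[0,0.024,0,0,0,0],[0,0.024,0,0,0,0]]'; python3 -m jog '[[0,0,0,0,0,0],[0,0,0,0,0,0],[0,0,0,0,0,0],[0,0,0,0,0,0],[0,0,0,0,0,0]]' 0.5
python3 -m jog '[[0,0,-0.1,0,0,0],[0,0,-0.25,0,0,0],[0,0,-0.4,0,0,0],[0,0,-0.55,0,0,0],[0.1,0,-0.7,0,0,0],[0.25,0,-0.7,0,0,0],[0.4,0,-0.7,0,0,0],[0.5,0,-0.7,0,0,0],[0.5,0,-0.7,0,0,0]]'
python3 - <<'E'
from h import *
W=snap("wrist","w24");snap("side","s24");snap("top","t24")
E
```

```text
time: 55.7
tool_pos: [498.7, 238.9, 132.5]
tcp_rot: [179.7, 0.2, 179.8]
ft_force: [6.3, 15.1, 1.6]
finger_gap: 9.5
time: 56.2
tool_pos: [497.2, 235.9, 131.1]
tcp_rot: [-180.0, -0.0, 179.7]
ft_force: [-0.5, 0.1, -1.1]
finger_gap: 42.7
time: 57.1
tool_pos: [370.5, 237.1, 307.2]
tcp_rot: [180.0, 0.1, 179.8]
ft_force: [1.1, 0.8, 0.5]
finger_gap: 42.9
```

View pics/w24.png

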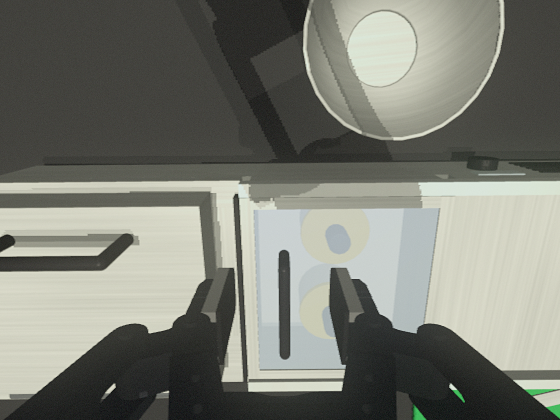

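View pics/s24.png

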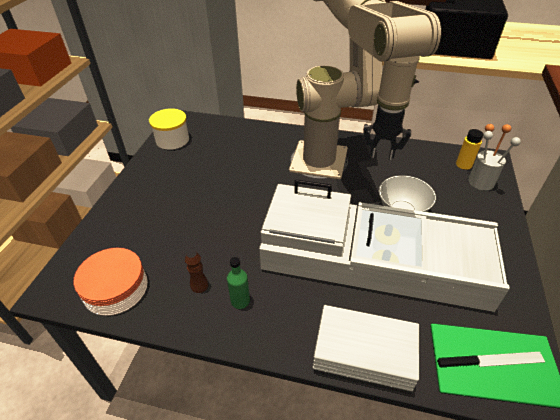

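View pics/t24.png

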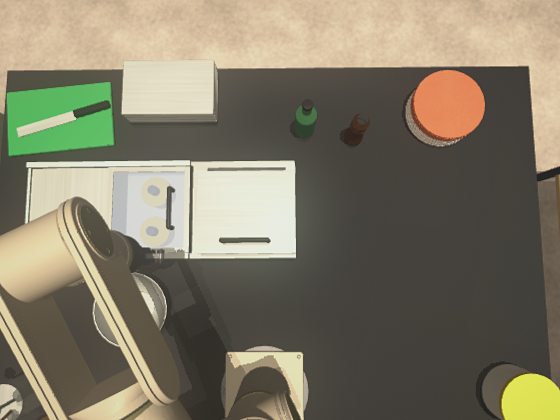

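```bash
python3 - <<'E'
import cv2
im=cv2.imread("pics/w24.png"); a=cv2.resize(im[160:400,0:300],None,fx=2.6,fy=2.4,interpolation=cv2.INTER_CUBIC); cv2.imwrite("pics/w24z.png",a)
E
```

```text
(no output)
```

View pics/w24z.png

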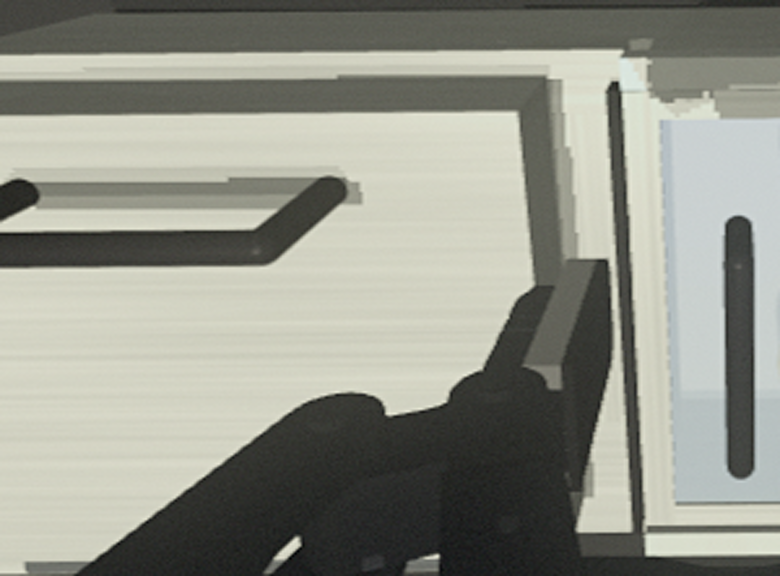

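```bash
python3 -m jog '[[0,-0.15,0,0,0,0],[-0.05,-0.3,0,0,0,0],[-0.1,-0.45,0,0,0,0],[-0.164,-0.6,0,0,0,0],[-0.164,-0.75,0,0,0,0],[-0.164,-0.796,0.1,0,0,0],[-0.164,-0.796,0.25,0,0,0],[-0.164,-0.796,0.32,0,0,0],[-0.164,-0.796,0.32,0,0,0]]' 0 50
python3 -m jog '[[0,0,0.01,0,0,0],[0,0,0.02,0,0,0],[0,0,0.03,0,0,0],[0,0,0.03,0,0,0]]'
```

```text
time: 58.15
tool_pos: [411.1, 36.9, 222.9]
tcp_rot: [180.0, -0.4, 179.6]
ft_force: [-0.3, -0.4, -0.3]
finger_gap: 0.2
time: 58.55
tool_pos: [412.9, 37.8, 219.5]
tcp_rot: [-180.0, 0.1, 179.7]
ft_force: [0.2, -0.4, -0.5]
finger_gap: 0.1
```

```bash
python3 -m jog '[[0.004,0,0.01,0,0,0],[0.004,0,0.02,0,0,0],[0.004,0,0.02,0,0,0]]'; python3 -m jog '[[0,0,0.01,0,0,0],[0,0,0.02,0,0,0],[0,0,0.02,0,0,0]]'
```

```text
time: 58.85
tool_pos: [411.2, 37.8, 213.6]
tcp_rot: [180.0, -0.0, 179.7]
ft_force: [-0.3, 0.6, -0.6]
finger_gap: -0.3
time: 59.15
tool_pos: [411.2, 37.7, 208.4]
tcp_rot: [180.0, -0.0, 179.7]
ft_force: [0.1, -0.1, 0.2]
finger_gap: -0.2
```

```bash
python3 -m jog '[[0,0,0.006,0,0,0],[0,0,0.012,0,0,0],[0,0,0.012,0,0,0]]'; python3 -m jog '[[0,0,0.006,0,0,0],[0,0,0.012,0,0,0],[0,0,0.012,0,0,0]]'
```

```text
time: 59.45
tool_pos: [411.4, 37.7, 205.7]
tcp_rot: [-180.0, -0.0, 179.7]
ft_force: [-0.2, -0.6, 0.2]
finger_gap: -0.0
time: 59.75
tool_pos: [411.7, 37.7, 205.1]
tcp_rot: [-180.0, 0.1, 179.7]
ft_force: [-8.0, -0.4, 15.1]
finger_gap: -0.2
```

```bash
python3 -m jog '[[0,0,0.004,0,0,0],[0,0,0.008,0,0,0],[0,0,0.008,0,0,0],[0,0,0.008,0,0,0]]'; python3 -m jog '[[0,0,-0.02,0,0,0],[0,0,-0.1,0,0,0],[0,0,-0.25,0,0,0],[0,0,-0.4,0,0,0],[0.1,0,-0.5,0,0,0],[0.2,0,-0.5,0,0,0],[0.2,0,-0.5,0,0,0]]'
python3 - <<'E'
from h import *
W=snap("wrist","w25");snap("side","s25");snap("top","t25")
E
```

```text
time: 60.15
tool_pos: [411.9, 37.7, 204.8]
tcp_rot: [-180.0, 0.1, 179.7]
ft_force: [-14.3, -0.7, 28.4]
finger_gap: -0.0
time: 60.85
tool_pos: [360.7, 38.0, 327.6]
tcp_rot: [-180.0, 0.2, 179.7]
ft_force: [1.1, 0.6, -0.1]
finger_gap: -0.4
```

View pics/s25.png

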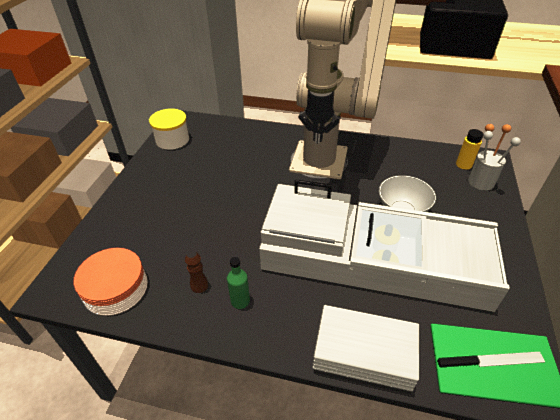

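View pics/t25.png

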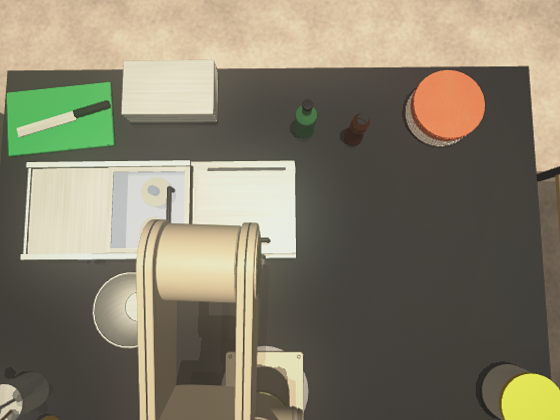

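All is in place: the side view shows the cover flat at (310,213), the hatch shut over both tubs (handle at (370,230)), and the bottle, mill and bowl unmoved. Handing in.

```bash
python3 -c "
from bench import r
print(r.hand_in()); print(r.sense()['time'])"
```

```text
the job is handed in; nothing more can be done
None
the job is handed in; nothing more can be done
```

The cold station is closed down, and I handed the job in at about 61 s. Only one pan and two yellow-lidded tubs were on the bench. The large yellow-topped canister near the edge was too big and had no knob, so I left it.

- **Pan:** it hangs in the right opening. I felt its flange touch down at the expected height and saw it seated in the picture.
- **Cover:** I lowered it slowly by its handle to its stop. It did not move under 35 N then, or under 28 N in a second press near the end. The measured plate corners (z 164–168 mm, 170 expected) fit a fully lowered cover.
- **Hatch:** I slid it fully open before placing the tubs. Afterwards I pushed it home until it stopped moving at 42 N, which matches the 210 mm of travel expected. The last pictures show no gap at the stop.
- **Tubs:** both stand upright in the well and show through the closed hatch. One was knocked aside during the run, so I located it again before picking it up.
- **Not part of the job:** the oil bottle, pepper mill and mixing bowl look unmoved.

**Failed or disagreed:**
- **Fingertips:** they ended about 15–20 mm short of the reported tool point. My first grasp of the cover handle closed on nothing, and a finger slid over the hatch handle while opening it. Both were put right by going lower.
- **Cover touch check:** the touch on the lowered plate gave no clear reading, because the gripper body may have met the handle first, at about 6 N.

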